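Load the amber-vial tray under the autosampler's gravity catch

TASK

Load the tray of amber vials (yellow handle) into the free lane of the autosampler: set it level in the lane mouth, slide it in so that its own edge lifts the red catch, and push it gently against the spring bumper only until the catch has dropped fully behind it, then let go of it. Do not touch the catch with the gripper, never force the tray or knock it against the sampler (no more than about 35 N between them), keep it upright and leave all the other things where they are.

Things in the scene. Friction and masses are not known exactly. Their poses are not given: they have to be found in the camera images.
- amber_tray_mid (a point): Loose tray of 12 amber vials, yellow caps and handle, 0.28 to 0.44 kg, on the bench (z = 0) at the start; it and the clear tray may have swapped places. Grey block 100 mm long (own x), 72 wide (y), 24 high, both ends alike; caps reach 40 mm above its underside. This point: on its vertical centre line, 39 mm above its underside.
- amber_tray_grip (a point): Grip point of the amber tray's handle, 66 mm above the tray's underside, on its vertical centre line. The yellow handle is an upright plate 44 mm long (tray's x), 10 mm thick (tray's y), its top 78 mm above the underside; pinch it across its thickness from above.
- clear_tray_mid (a point): Bystander: a tray of the same shape and size with clear vials, white caps and a blue handle, standing on the bench; same point. Leave it alone.
- loaded_tray_mid (a point): Bystander: another blue-handled tray, already latched in the sampler's other lane (the left one seen from the robot); same point. Leave it alone. A needle arm 235 mm high is parked over the rear left corner of the sampler.
- sampler: Open-deck autosampler fixed on the bench, 250 mm wide, x = -0.185 to 0.180. Origin: on its underside, mid-width; x along the lanes, inwards; y to the left. Deck 60 mm up. Right-hand lane, middle line y = -0.055, is free: 75 mm between 22 mm high guide walls from x = -0.060, flaring outwards to 93 mm at x = -0.095; open deck from there out to x = -0.185. Rear housing from x = 0.112, 130 mm high.
- lane_mouth (a point): Fixed point on the deck surface, on the free lane's middle line, x = -0.135 in the sampler's frame, same axes. A tray set down with its centre here stands just short of the catch, its front end just between the flared guides (1.5 mm play each side once inside).
- lane_home (a point): Fixed point on the deck surface, on the free lane's middle line, x = 0.030 in the sampler's frame, same axes: NOMINAL centre of a latched tray. Catch and bumper share one steel rail, clamped up to 15 mm either way along the lane; that shift is not measured: feel or watch for it. Steel lips over the tray's edges from x = 0.005 to 0.080 leave 26.5 mm height: a tray can only slide in.
- bumper_nominal (a point): Nominal place of the middle of the black spring bumper's face (up to 15 mm off along x, see lane_home), 14 mm above the deck. It yields with 3 N at first, 8 N at 11 mm, where it is solid. The catch can drop when it is about 9 mm in (some 7 N plus 1 to 2 N sliding friction); then it pushes the tray back 6 mm to rest on the catch.
- catch (a joint): Red gravity catch over the free lane's right edge, rad: 0 hanging fully down, growing as its nose lifts. Nominal pivot x = -0.055 in the sampler's frame (shifts with the rail), 36 mm above the deck; the nose reaches 35 mm inwards, hangs to 12 mm above the deck. A tray sliding in lifts it by its sloping underside to about 0.35 rad; it falls to 0 behind the tray by its own weight (50 g).
- reagent_bottle: Bystander: amber bottle with a yellow cap, diameter 80 mm, 170 mm high; origin at the middle of its underside.
- solvent_bottle: Bystander: clear bottle with a white cap, diameter 72 mm, 150 mm high; origin at the middle of its underside.
- cap_jar: Bystander: white jar, diameter 50 mm, 50 mm high; origin at the middle of its underside.
- beaker: Bystander: glass beaker, diameter 64 mm, 75 mm high; origin at the middle of its underside.
- vial_box: Bystander: cardboard vial box with dividers, 120 x 90 x 45 mm; origin at the middle of its underside.
- fitting_wrench: Bystander: steel fitting wrench, 130 mm long, lying on the bench left of the sampler; origin at its middle.
Not all that is in view belongs to the job. What is shaped like the part that bears amber_tray_mid but brown or purple is not meant.

How it is judged (in metres and radians):
On the way, in this order (a step that is already met when the one before it is completed fails the run):
1. the tray, standing level in the lane, has lifted the catch with its own edge and carries it (y of amber_tray_mid in the frame of sampler between -0.06 and -0.05 m and z of amber_tray_mid in the frame of sampler between 0.095 and 0.103 m and angle between amber_tray_mid's own z axis and vertical below 0.06 rad and x of amber_tray_mid in the frame of sampler below 0.03 m and value of joint catch above 0.2 rad), for 0.2 s.
2. the catch has dropped fully behind the tray (y of amber_tray_mid in the frame of sampler between -0.06 and -0.05 m and z of amber_tray_mid in the frame of sampler between 0.095 and 0.103 m and angle between amber_tray_mid's own z axis and vertical below 0.06 rad and x of amber_tray_mid in the frame of sampler between 0.01 and 0.056 m and value of joint catch below 0.06 rad), for 0.2 s.
At the end, for the whole second after the job is handed in: The amber tray stands in the free lane beyond the catch (centre within 5 mm of the lane's middle line, 10 to 56 mm along the sampler's x, flat on the deck within 4 mm, tilt below 0.06 rad), at rest and let go, with the catch fully down behind it (below 0.06 rad) (all of step 2 and linear speed of amber_tray below 0.02 m/s and contact force between the fingers and amber_tray below 0.1 N); the robot touches nothing.
It fails at once if the tray is forced or knocked: more than 35 N between it and the sampler, its catch or its bumper (contact force between amber_tray and sampler above 35 N).
It fails at once if the robot touches the catch (contact force between any of the arm, the fingers and catch above 0.3 N).
It fails at once if the amber tray is tilted by more than 0.35 rad (angle between amber_tray_mid's own z axis and vertical above 0.35 rad).
It fails at once if any other tray, bottle, jar, beaker, box or tool is moved more than 10 mm (distance of any of clear_tray_mid, loaded_tray_mid, reagent_bottle, solvent_bottle, cap_jar, beaker, vial_box, fitting_wrench from where it was at the start of the episode above 0.01 m).
It also fails if it takes over 67 s, if anything falls off the work surface, if the arm or the gripper's body presses on something with over 40 N, if the wrist force passes 120 N, or if a joint passes its speed limit or range.

ROBOT

A 6-joint arm with a two-finger parallel gripper is mounted at the origin on the work surface. World frame = base frame: x ahead of the robot, y to its left, z up, the work surface at z = 0. Lengths are in mm, angles in rad, forces in N, time in s.
With the tool pointing down it reaches from about 350 to 775 mm from the base axis. Payload 7.3 kg.
Tool frame: the origin (TCP) lies at the very end of the fingers, on their centre line; the grasp point (between the pads) lies 19 mm behind it; x points along the fingers, z is the direction in which the jaws open and shut, and the axes are right-handed (so a half turn about x gives the same grasp; the last joint's range is limited). The gripper opens to 92 mm and grips with 3 to 60 N. Pads are 19 mm wide; open, the fingers measure 130 mm over their backs; the gripper's body (75 mm by 190 mm) begins 47 mm behind the grasp point.
Start: joints at [-1.439, 0.342, 1.524, -0, 1.275, -0.146], TCP at [143.998, -504.885, 226.741] pointing down, gripper open.
Joint ranges: [-2.53, 2.53], [-0.77, 2.02], [0.04, 2.7], [-1, 4.14], [0.28, 2.66], [-3.11, 3.11]. Speed limits (rad/s): [2.57, 2.57, 3.14, 3.14, 3.14, 3.14].

INTERFACE

Orientations are given as [roll, pitch, yaw] about the fixed x, y, z axes, in that order (R = Rz(yaw) Ry(pitch) Rx(roll)).
In Python, from plant import * gives the robot as it stands.
- The arm moves only by the shell command python3 -m creep 'ROWS'. ROWS is JSON, a list of rows, each an object of numbers: "tx", "ty", "tz": the shift along the tool's x, y, z in cm; "wx", "wy", "wz": the turn, a rotation vector about the tool's x, y, z in rad; "gripper": the closure, from -1 (fully open) to 1 (shut). A call has 1 to 8 rows; each row is the pose to reach, as a shift and turn from the pose commanded when the call began, along the tool's axes at that moment; what a row does not reach only later rows make up. A row lasts 1/12 s, in which the tool goes at most 41.7 mm and 7.16 degrees, less where a joint would pass 70% of its speed; a pose out of reach is approached as far as the arm can. A call with a gripper value outside its range is refused whole. The fingers move at their own pace and stop on an object; the grip force is fixed at half the most. Time passes only in rows, so rows that repeat a pose let the fingers close. It gives the time, the measured TCP pose, the force and the opening at its end, in the units of the state.
- get_obs(): the state, without advancing time (a new reading comes with each control period).
- capture(name): name is "scene" or "top"; returns a dict with "frame" (420x560x3 uint8, red, green, blue), "z_map" (420x560 float32, mm along the optical axis (not along the pixel's ray), 0 where there is no reading), "vertical_fov" (degrees; the focal length in pixels is half the picture's height over the tangent of half this angle, whatever the lens; pixels are square), "cx", "cy" (the principal point, pixels), "xyz" and "rotation" of the camera in the world. Camera axes: x right, y down, z forward; pixel columns grow to the right and rows downward; lengths in mm; the calibration is good to about 2 mm. A picture is of the moment at which its call begins.
- close_job(): hands the job in, once; it reports no verdict.
The state is a dict: "time": time; "joint_positions": joint angles; "dq": joint speeds; "tau": joint torques, N m; "tool_pos": TCP position; "tcp_rot": TCP orientation; "contact_force": force on the tool from outside, world axes, zero at the start; "moment": the same for the moment, N m; "grip_width": finger opening in mm.
Only numpy, scipy, OpenCV 4.12 (cv2) and the standard library are available. Lean on these libraries where they do the work, as an engineer would, in place of code of your own. Each camera call takes 0.05 s, during which the arm holds its last target.

## Working session

There is one attempt and no reset: what is moved stays moved. The work goes in short steps, Python scripts to look and compute and a shell command to move; the robot and the scene stay as the last step left them, time stands still between calls to the robot, and variables do not carry over. Pictures are saved under pics/ and viewed, and the job is handed in when it is done.

```bash
ls; mkdir -p pics; cat > h.py <<'E'
from plant import *
import numpy as np, cv2
def cap(n,fn=None):
    c=capture(n)
    if fn: cv2.imwrite('pics/'+fn,cv2.cvtColor(c['frame'],cv2.COLOR_RGB2BGR))
    return c
def cam(c):
    f=210/np.tan(np.radians(c['vertical_fov'])/2)
    R=np.array(c['rotation']);
    return f,R,np.array(c['xyz'],float)
def ray(c,u,v,z):
    f,R,p=cam(c)
    d=R@np.array([(u-c['cx'])/f,(v-c['cy'])/f,1.])
    return p+d*(z-p[2])/d[2]
def cloud(c):
    f,R,p=cam(c)
    v,u=np.mgrid[0:420,0:560]
    z=c['z_map']
    P=np.stack([(u-c['cx'])/f*z,(v-c['cy'])/f*z,z],-1)@R.T+p
    P[z==0]=np.nan
    return P
E
python3 - <<'E'
from h import *
o=get_obs();print(o)
for n in('scene','top'):
    c=cap(n,n+'0.png');print(n,{k:c[k] for k in c if k not in('frame','z_map')},c['frame'].shape)
E
```

```text
pics
{'time': 0.0, 'joint_positions': array([-1.43899132e+00,  3.42736374e-01,  1.52503080e+00,  8.97591837e-06,
        1.27541134e+00, -1.45996989e-01]), 'dq': array([-0.00237572,  0.00138775, -0.00150522, -0.00174189, -0.00085605,
        0.00023591]), 'tau': array([-1.46079372e-03, -4.31244493e+01, -2.44222391e+01,  7.15115061e-02,
        5.58469445e-02, -1.30600365e-04]), 'tool_pos': array([ 143.947464  , -504.44608208,  226.03307779]), 'tcp_rot': array([2.99018351, 1.56921044, 1.69718656]), 'contact_force': array([ 0.24926685, -0.76439925, -0.21103823]), 'moment': array([-0.00280006,  0.06156686,  0.00490689]), 'grip_width': 91.55443897701201}
scene {'vertical_fov': 55.18145624234366, 'cx': 276.5162162100916, 'cy': 209.99402842759056, 'xyz': array([1228.81901615,  628.09564537,  649.95446001]), 'rotation': array([-2.10868726,  0.01563785,  2.30483218])} (420, 560, 3)
top {'vertical_fov': 47.83241938402432, 'cx': 272.98459581139167, 'cy': 210.85260195143377, 'xyz': array([ 482.28613365,   -8.27601244, 1407.34259464]), 'rotation': array([-3.07997614,  0.00973131, -1.55631682])} (420, 560, 3)
```

```bash
sed -i "s/R=np.array(c\['rotation'\]);/R=rot(c['rotation'])/" h.py; sed -i "2a from scipy.spatial.transform import Rotation as Ro\ndef rot(r): return Ro.from_euler('xyz',r).as_matrix()" h.py; python3 - <<'E'
from h import *
print(rot(get_obs()['tcp_rot']).round(3))
E
```

```text
[[-0.     0.962  0.274]
 [ 0.001  0.274 -0.962]
 [-1.     0.    -0.001]]
```

View pics/scene0.png

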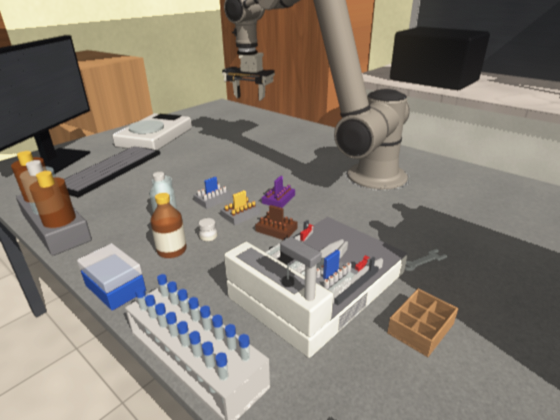

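View pics/top0.png

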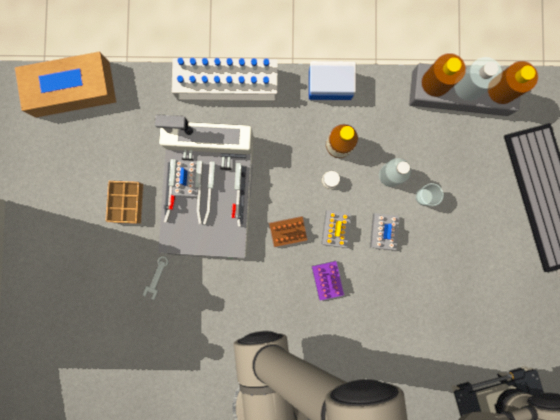

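```bash
python3 - <<'E'
from h import *
c=capture('top');P=cloud(c);s=capture('scene');S=cloud(s)
np.savez('c0.npz',P=P,S=S,T=c['frame'],F=s['frame'])
im=c['frame'][120:270,150:260,::-1];cv2.imwrite('pics/z1.png',cv2.resize(im,None,fx=5,fy=5,interpolation=cv2.INTER_CUBIC)[:, :800][:600])
im=c['frame'][200:260,260:410,::-1];cv2.imwrite('pics/z2.png',cv2.resize(im,None,fx=5,fy=5,interpolation=cv2.INTER_CUBIC))
for a in((300,300),(400,300),(230,290),(450,200)): print(a,P[a[1],a[0]].round(1))
for n,F,X in(('top',c['frame'],P),('scene',s['frame'],S)):
    hsv=cv2.cvtColor(F,cv2.COLOR_RGB2HSV)
    m=(cv2.inRange(hsv,(20,150,120),(33,255,255))>0)
    sel=m&(X[...,2]>60)&(X[...,2]<90)&(X[...,0]<700)
    q=X[sel];print(n,len(q),np.median(q,0),q.min(0),q.max(0))
    v,u=np.nonzero(sel);print(u.min(),u.max(),v.min(),v.max())
E
```

```text
(300, 300) [307.4 -76.5   1.4]
(400, 300) [ 312.4 -368.9    4.3]
(230, 290) [333.7 129.7   4.2]
(450, 200) [ 608.4 -518.2    1.5]
top 63 [ 518.48438764 -176.59417765   78.30396302] [ 498.79369564 -183.13698164   61.69224357] [ 538.12903507 -169.83799252   85.11873897]
335 340 221 235
scene 64 [ 519.741421   -174.6790849    69.10045171] [ 497.4408047  -183.81530369   60.16167495] [ 539.94238521 -169.66902423   78.20000009]
233 245 191 199
```

View pics/z1.png

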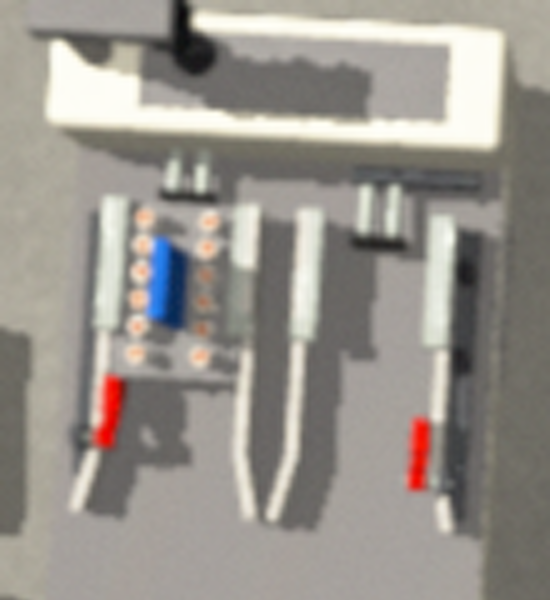

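View pics/z2.png

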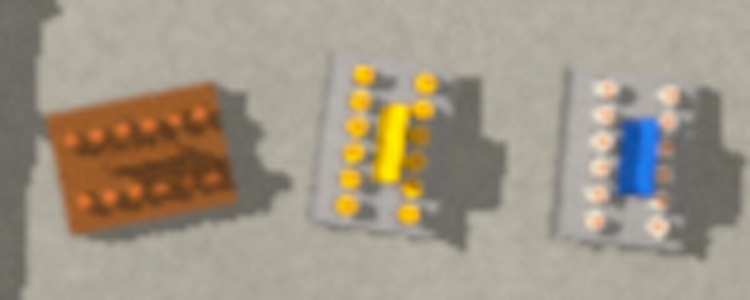

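```bash
python3 - <<'E'
from h import *
d=np.load('c0.npz');P=d['P'];T=d['T'];c=capture('top')
hsv=cv2.cvtColor(T,cv2.COLOR_RGB2HSV)
# amber handle & caps
m=(cv2.inRange(hsv,(20,150,120),(33,255,255))>0);m[:215]=0;m[245:]=0;m[:,:322]=0;m[:,352:]=0
h=m&(P[...,2]>60)
v,u=np.nonzero(h);q=np.array([ray(c,a,b,78)[:2] for a,b in zip(u,v)])
r=cv2.minAreaRect(q.astype(np.float32));print('handle',q.mean(0),r)
w=np.linalg.eigh(np.cov(q.T))[1][:,1];print('yaw',np.degrees(np.arctan2(w[1],w[0])))
# tray body: z in 18..50 near
b=(P[...,2]>12)&(np.hypot(P[...,0]-518,P[...,1]+176)<75)
pts=P[b&(P[...,2]<32)][:,:2];print('body',len(pts),cv2.minAreaRect(pts.astype(np.float32)), np.median(P[b&(P[...,2]<32)][:,2]))
# housing top
hs=(P[...,2]>120)&(P[...,2]<140)&(P[...,0]>600)&(P[...,1]<260)&(P[...,1]>20)
print('housing',hs.sum(),cv2.minAreaRect(P[hs][:,:2].astype(np.float32)))
white=(hsv[...,1]<60)&(hsv[...,2]>215)
v,u=np.nonzero(hs);print(u.min(),u.max(),v.min(),v.max())
# deck
dk=(P[...,2]>52)&(P[...,2]<68)&(P[...,0]>350)&(P[...,0]<800)&(P[...,1]>20)&(P[...,1]<300)
print('deck',dk.sum(),cv2.minAreaRect(P[dk][:,:2].astype(np.float32)),np.median(P[dk][:,2]))
x=np.zeros((420,560),np.uint8);x[dk]=120;x[(P[...,2]>74)&(P[...,2]<84)]=180;x[(P[...,2]>=84)&(P[...,2]<95)]=255;x[hs]=60
cv2.imwrite('pics/d1.png',cv2.resize(x[110:270,140:260],None,fx=3.6,fy=3.6,interpolation=0))
E
```

```text
handle [ 518.44155421 -176.30973799] ((518.4232177734375, -176.28195190429688), (11.430176734924316, 40.641849517822266), 84.0345687866211)
yaw 172.73120174003768
body 618 ((519.3770141601562, -176.95188903808594), (72.86992645263672, 100.09674835205078), 82.79195404052734) 25.11800168124705
housing 2233 ((808.9639282226562, 144.8293914794922), (222.9300994873047, 368.9172668457031), 85.69609832763672)
180 268 57 183
deck 5720 ((613.2399291992188, 189.07327270507812), (227.6761016845703, 355.2054748535156), 88.29808044433594) 61.20017875671488
```

View pics/d1.png

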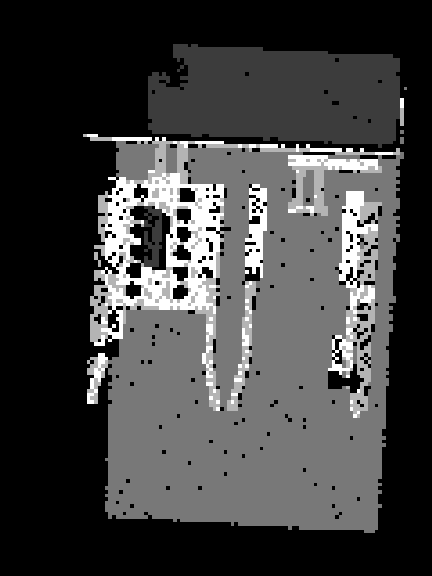

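```bash
cat > samp.py <<'E'
from h import *
c=capture('top');P=cloud(c);Z=P[...,2]
def fit(pix,z):
    q=np.array([ray(c,a,b,z)[:2] for a,b in pix]).astype(np.float32)
    vx,vy,x,y=cv2.fitLine(q,cv2.DIST_HUBER,0,.01,.01).ravel()
    r=(q-[x,y])@[-vy,vx];return np.array([vx,vy]),np.array([x,y]),r.std()
deck=(Z>50)&(Z<70)
# deck front edge: per column lowest deck pixel
def yaw(v,perp=False):
    a=np.degrees(np.arctan2(v[1],v[0]));a=a-90 if perp else a
    return (a+90)%180-90
pix=[]
for u in range(175,242):
    v=np.nonzero(deck[200:275,u])[0]
    pix.append((u,200+v.max()+.5))
F=fit(pix,60);print('front',F,yaw(F[0],True))
pix=[]
for v in range(228,252):
    u=np.nonzero(deck[v,200:262])[0];pix.append((200+u.max()+.5,v))
R=fit(pix,60);print('right',R,yaw(R[0]))
pix=[]
for v in range(228,250):
    u=np.nonzero(deck[v,150:220])[0];pix.append((150+u.min()-.5,v))
L=fit(pix,60);print('left',L,yaw(L[0]))
top=(Z>118)&(Z<142)
pix=[]
for u in range(190,247):
    v=np.nonzero(top[115:160,u])[0];pix.append((u,115+v.max()+.5))
H=fit(pix,130);print('housing front',H,yaw(H[0],True))
pix=[]
for v in range(126,146):
    u=np.nonzero(top[v,230:262])[0];pix.append((230+u.max()+.5,v))
HR=fit(pix,130);print('housing right',HR,yaw(HR[0]))
E
python3 samp.py
```

```text
front (array([0.04624001, 0.99893034], dtype=float32), array([436.98352, 198.348  ], dtype=float32), np.float32(0.958558)) -2.6503067
right (array([ 0.9985437 , -0.05394914], dtype=float32), array([483.1661 ,  82.40127], dtype=float32), np.float32(0.91441405)) -3.0925598
left (array([ 0.99939895, -0.03466608], dtype=float32), array([482.6809 , 332.02005], dtype=float32), np.float32(0.73372567)) -1.986618
housing front (array([0.04071882, 0.99917066], dtype=float32), array([729.4101, 158.2438], dtype=float32), np.float32(0.8748772)) -2.333664
housing right (array([0.99984854, 0.01740325], dtype=float32), array([771.18274,  69.76459], dtype=float32), np.float32(0.974513)) 0.99718475
```

```bash
cat > walls.py <<'E'
from h import *
c=capture('top');g=cv2.cvtColor(c['frame'],cv2.COLOR_RGB2GRAY).astype(float)
big=cv2.resize(c['frame'],None,fx=1,fy=1)
L=[]
def edge(row,u0,u1,sgn):
    # subpixel strongest gradient of sign sgn
    x=np.arange(u0,u1+1);d=sgn*np.gradient(row)[u0:u1+1]
    k=d.argmax()
    if 0<k<len(d)-1:
        a,b,e=d[k-1:k+2];k=k+.5*(a-e)/(a-2*b+e)
    return u0+k,d.max()
for v in range(150,226,3):
    ul=edge(g[v],200,218,-1);ur=edge(g[v],225,243,1)
    a=ray(c,ul[0],v,82);b=ray(c,ur[0],v,82)
    print(v,np.round(ul,1),np.round(ur,1),a[:2].round(1),b[:2].round(1),'w',(a-b)[1].round(1),'mid',((a+b)/2)[:2].round(1))
E
python3 walls.py
```

```text
150 [202.9   1.5] [243.   3.] [733.7 206.8] [735.1  93.1] w 113.7 mid [734.4 149.9]
153 [218.    1.5] [237.9   3.5] [725.7 163.7] [726.4 107.5] w 56.3 mid [726.  135.6]
156 [213.  15.] [227.3  15. ] [716.9 177.6] [717.4 137.2] w 40.4 mid [717.2 157.4]
159 [202.9   2. ] [227.  43.] [708. 206.] [708.9 137.9] w 68.1 mid [708.4 172. ]
162 [201.3  43. ] [226.8  40.5] [699.4 210.3] [700.3 138.3] w 72.0 mid [699.8 174.3]
165 [201.2  62. ] [235.2  47.5] [690.8 210.4] [692.1 114.4] w 96.1 mid [691.5 162.4]
168 [201.   60.5] [235.   52.5] [682.3 210.8] [683.5 114.7] w 96.1 mid [682.9 162.8]
171 [200.9  61. ] [235.  50.] [673.7 211. ] [675.  114.6] w 96.4 mid [674.4 162.8]
174 [213.2  51.5] [234.9  30. ] [665.7 175.8] [666.5 114.8] w 61.1 mid [666.1 145.3]
177 [213.1  55.5] [234.8  28. ] [657.2 176. ] [658.  114.8] w 61.1 mid [657.6 145.4]
180 [213.  52.] [234.7  26.5] [648.6 176.1] [649.5 114.9] w 61.2 mid [649.1 145.5]
183 [212.9  48. ] [234.4  25. ] [640.1 176.4] [640.9 115.6] w 60.7 mid [640.5 146. ]
186 [212.2  46. ] [234.1  25.5] [631.6 178. ] [632.4 116.3] w 61.7 mid [632.  147.2]
189 [2
[... 399 characters left out ...]
9 mid [589.6 147.4]
204 [209.5  50.5] [235.7  36. ] [580.7 184.6] [581.7 110.8] w 73.8 mid [581.2 147.7]
207 [209.3  59. ] [235.6  27.5] [572.2 184.8] [573.2 110.8] w 74.0 mid [572.7 147.8]
210 [209.2  58. ] [235.3  25.5] [563.8 185. ] [564.8 111.6] w 73.4 mid [564.3 148.3]
213 [208.4  54.5] [234.7  32.5] [555.3 187.1] [556.3 113.3] w 73.8 mid [555.8 150.2]
216 [200.   53.5] [234.7  31.5] [546.5 210.4] [547.9 112.9] w 97.5 mid [547.2 161.7]
219 [200.   60.5] [243.   14.5] [538.1 210.2] [539.8  89.5] w 120.7 mid [539.  149.9]
222 [205.6  48. ] [236.8  31.5] [529.9 194.4] [531.2 106.9] w 87.5 mid [530.5 150.6]
225 [205.9  16. ] [237.2  26.5] [521.5 193.4] [522.8 105.5] w 87.8 mid [522.1 149.5]
```

```bash
python3 - <<'E'
from h import *
c=capture('scene')
im=c['frame'][210:330,220:420,::-1];cv2.imwrite('pics/z3.png',cv2.resize(im,None,fx=4,fy=4,interpolation=cv2.INTER_CUBIC))
E
```

```text
(no output)
```

View pics/z3.png

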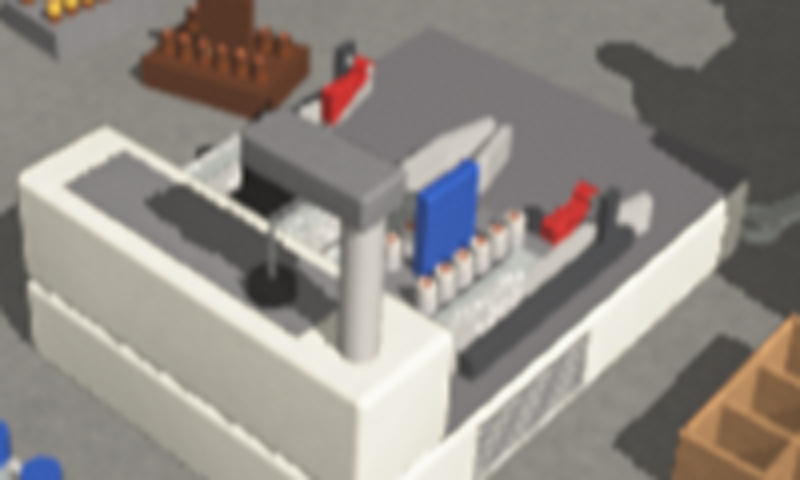

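```bash
cat > catch.py <<'E'
from h import *
psi=-0.041; cs,sn=np.cos(psi),np.sin(psi)
O=np.array([435,153.6])  # lane line at x_s=-185
def lane(p):
    d=np.asarray(p)[...,:2]-O
    return np.stack([d[...,0]*cs+d[...,1]*sn-185,-d[...,0]*sn+d[...,1]*cs],-1)
if __name__=='__main__':
  for n in('top','scene'):
    c=capture(n);P=cloud(c)
    hsv=cv2.cvtColor(c['frame'],cv2.COLOR_RGB2HSV)
    m=((cv2.inRange(hsv,(0,170,110),(6,255,255))|cv2.inRange(hsv,(174,170,110),(180,255,255)))>0)
    m&=(P[...,2]>60)&(P[...,2]<130)&(P[...,0]>500)&(P[...,0]<660)
    L=lane(P); 
    for nm,s in(('R',m&(L[...,1]<20)),('L',m&(L[...,1]>60))):
        l=L[s];z=P[s][:,2]-60
        print(n,nm,s.sum(),'x',np.percentile(l[:,0],[2,50,98]).round(1),'y',np.percentile(l[:,1],[2,50,98]).round(1),'z',np.percentile(z,[2,50,98]).round(1))
        if nm=='R':
            i=np.argsort(l[:,0])[::max(1,len(l)//10)]
            print(np.c_[l[i],z[i]].round(0).tolist())
E
python3 catch.py
```

```text
top R 39 x [-74.5 -57.1 -37.9] y [-35.8 -33.3 -29.3] z [19.8 36.2 44.2]
[[-75.0, -30.0, 41.0], [-72.0, -31.0, 44.0], [-69.0, -30.0, 45.0], [-66.0, -30.0, 42.0], [-63.0, -29.0, 36.0], [-61.0, -29.0, 38.0], [-57.0, -31.0, 33.0], [-55.0, -34.0, 35.0], [-51.0, -36.0, 21.0], [-48.0, -36.0, 25.0], [-45.0, -36.0, 26.0], [-42.0, -35.0, 19.0], [-39.0, -35.0, 20.0]]
top L 44 x [-59.  -40.1 -24.7] y [138.  140.1 145.6] z [12.7 35.2 45.8]
scene R 69 x [-66.6 -47.4 -35.1] y [-34.4 -29.3 -26.3] z [15.6 30.  40.7]
[[-67.0, -30.0, 41.0], [-64.0, -28.0, 38.0], [-61.0, -35.0, 33.0], [-59.0, -29.0, 28.0], [-53.0, -28.0, 31.0], [-49.0, -31.0, 26.0], [-47.0, -29.0, 19.0], [-43.0, -29.0, 36.0], [-40.0, -30.0, 33.0], [-38.0, -34.0, 18.0], [-36.0, -33.0, 25.0], [-35.0, -29.0, 34.0]]
scene L 67 x [-53.7 -37.1 -20.4] y [139.5 144.6 147.3] z [23.5 32.9 40.8]
```

```bash
cat > go.py <<'E'
import sys
from h import *
def plan(x,y,z,ang):
    """world TCP target, jaw(z axis) direction angle deg, tool straight down -> tool-frame cm / rotvec"""
    o=get_obs();R=rot(o['tcp_rot'])
    zt=np.array([np.cos(np.radians(ang)),np.sin(np.radians(ang)),0]);xt=np.array([0,0,-1.]);Rt=np.c_[xt,np.cross(zt,xt),zt]
    t=R.T@(np.array([x,y,z])-o['tool_pos'])/10
    w=Ro.from_matrix(R.T@Rt).as_rotvec()
    print('t cm',t.round(2),'w',w.round(3),'now',o['tool_pos'].round(1),'F',o['contact_force'].round(1),'grip',round(o['grip_width'],1),'T',round(o['time'],2))
if __name__=='__main__': plan(*map(float,sys.argv[1:]))
E
python3 go.py 519 -176.7 226 -97.2
R='{"ty":45.0,"tz":-21.2,"wx":0.403,"gripper":-0.3}'
python3 -m creep '[{"ty":45.0,"tz":-21.2,"wx":0.403,"gripper":-0.3},{"ty":45.0,"tz":-21.2,"wx":0.403,"gripper":-0.3},{"ty":45.0,"tz":-21.2,"wx":0.403,"gripper":-0.3},{"ty":45.0,"tz":-21.2,"wx":0.403,"gripper":-0.3},{"ty":45.0,"tz":-21.2,"wx":0.403,"gripper":-0.3},{"ty":45.0,"tz":-21.2,"wx":0.403,"gripper":-0.3},{"ty":45.0,"tz":-21.2,"wx":0.403,"gripper":-0.3},{"ty":45.0,"tz":-21.2,"wx":0.403,"gripper":-0.3}]'
python3 go.py 519 -176.7 226 -97.2
```

```text
t cm [  0.07  45.06 -21.28] w [ 0.403  0.    -0.   ] now [ 144.  -504.9  226.7] F [-0.9 -0.3  0.6] grip 91.9 T 0.5
t cm [  0.07  45.06 -21.28] w [ 0.403  0.    -0.   ] now [ 144.  -504.9  226.7] F [-0.9 -0.3  0.6] grip 91.9 T 0.5validation failed for argument at $[0]...
```

```bash
python3 -m creep '[{"tx":0,"ty":45.0,"tz":-21.2,"wx":0.403,"wy":0,"wz":0,"gripper":-0.3}]'; echo; python3 go.py 519 -176.7 226 -97.2
```

```text
time: 0.58
tool_pos: [170.6, -482.3, 226.4]
tcp_rot: [-0.747, 1.568, -2.159]
contact_force: [1.0, 0.2, 0.2]
grip_width: 88.6

t cm [ -0.09  39.22 -24.69] w [0.284 0.003 0.002] now [ 170.6 -482.3  226.4] F [1.  0.2 0.2] grip 88.6 T 0.58
```

```bash
python3 -m creep '[{"tx":0,"ty":38.8,"tz":-24.0,"wx":0.28,"wy":0,"wz":0,"gripper":-0.3},{"tx":0,"ty":38.8,"tz":-24.0,"wx":0.28,"wy":0,"wz":0,"gripper":-0.3},{"tx":0,"ty":38.8,"tz":-24.0,"wx":0.28,"wy":0,"wz":0,"gripper":-0.3},{"tx":0,"ty":38.8,"tz":-24.0,"wx":0.28,"wy":0,"wz":0,"gripper":-0.3},{"tx":0,"ty":38.8,"tz":-24.0,"wx":0.28,"wy":0,"wz":0,"gripper":-0.3},{"tx":0,"ty":38.8,"tz":-24.0,"wx":0.28,"wy":0,"wz":0,"gripper":-0.3},{"tx":0,"ty":38.8,"tz":-24.0,"wx":0.28,"wy":0,"wz":0,"gripper":-0.3},{"tx":0,"ty":38.8,"tz":-24.0,"wx":0.28,"wy":0,"wz":0,"gripper":-0.3}]'; echo; python3 go.py 519 -176.7 226 -97.2
```

```text
time: 1.25
tool_pos: [421.3, -264.2, 227.0]
tcp_rot: [0.925, 1.57, -0.766]
contact_force: [0.3, -1.3, -0.5]
grip_width: 59.7

t cm [ 0.1   8.65 -9.85] w [ 0.006  0.    -0.001] now [ 421.3 -264.2  227. ] F [ 0.3 -1.3 -0.5] grip 59.7 T 1.25
```

```bash
python3 -m creep '[{"tx":0,"ty":8.2,"tz":-9.3,"wx":0,"wy":0,"wz":0,"gripper":-0.3},{"tx":0,"ty":8.2,"tz":-9.3,"wx":0,"wy":0,"wz":0,"gripper":-0.3},{"tx":0,"ty":8.2,"tz":-9.3,"wx":0,"wy":0,"wz":0,"gripper":-0.3},{"tx":0,"ty":8.2,"tz":-9.3,"wx":0,"wy":0,"wz":0,"gripper":-0.3},{"tx":8,"ty":8.2,"tz":-9.3,"wx":0,"wy":0,"wz":0,"gripper":-0.3},{"tx":8,"ty":8.2,"tz":-9.3,"wx":0,"wy":0,"wz":0,"gripper":-0.3},{"tx":8,"ty":8.2,"tz":-9.3,"wx":0,"wy":0,"wz":0,"gripper":-0.3},{"tx":8,"ty":8.2,"tz":-9.3,"wx":0,"wy":0,"wz":0,"gripper":-0.3}]'; echo; python3 go.py 519 -176.7 55 -97.2
python3 - <<'E'
from h import *
c=cap('top','a.png');s=cap('scene','b.png')
im=s['frame'][100:260,150:350,::-1];cv2.imwrite('pics/b1.png',cv2.resize(im,None,fx=3.7,fy=3.7,interpolation=cv2.INTER_CUBIC))
E
```

```text
time: 1.92
tool_pos: [511.5, -182.9, 145.8]
tcp_rot: [-1.908, 1.566, 2.684]
contact_force: [0.8, -0.6, 0.8]
grip_width: 59.5

t cm [ 9.08  0.71 -0.7 ] w [ 0.006 -0.001  0.004] now [ 511.5 -182.9  145.8] F [ 0.8 -0.6  0.8] grip 59.5 T 1.92
```

View pics/b1.png

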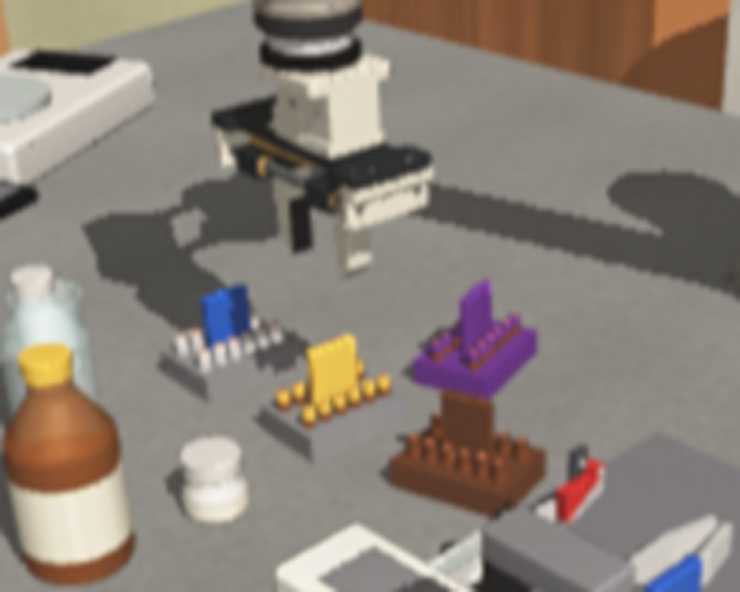

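```bash
python3 - <<'E'
from h import *
c=capture('scene');f,R,p=cam(c);o=get_obs();T=rot(o['tcp_rot'])
for k in(-40,0,40):
    q=R.T@(o['tool_pos']+T[:,2]*k-p);print(k,(f*q[0]/q[2]+c['cx']-150)*3.7,(f*q[1]/q[2]+c['cy']-100)*3.7)
for z in (78,66):
  q=R.T@(np.array([519,-176.7,z])-p);print((f*q[0]/q[2]+c['cx']-150)*3.7,(f*q[1]/q[2]+c['cy']-100)*3.7)
E
python3 go.py 519 -176.7 55 -97.2
```

```text
-40 352.06062946918166 272.9723295488278
0 321.55806395356734 256.8415206722683
40 292.37423648756464 241.40810596819688
329.08648796513506 341.2870914982072
330.01895430579515 354.2217184446397
t cm [ 9.43  0.39 -0.83] w [ 0.005  0.002 -0.004] now [ 513.8 -184.3  149.3] F [ 0.6 -0.1  0.1] grip 59.9 T 2.07
```

```bash
python3 -m creep '[{"tx":3,"ty":0.4,"tz":-0.8,"wx":0,"wy":0,"wz":0,"gripper":-0.3},{"tx":6,"ty":0.4,"tz":-0.8,"wx":0,"wy":0,"wz":0,"gripper":-0.3},{"tx":8,"ty":0.4,"tz":-0.8,"wx":0,"wy":0,"wz":0,"gripper":-0.3},{"tx":9.4,"ty":0.4,"tz":-0.8,"wx":0,"wy":0,"wz":0,"gripper":-0.3},{"tx":9.4,"ty":0.4,"tz":-0.8,"wx":0,"wy":0,"wz":0,"gripper":-0.3},{"tx":9.4,"ty":0.4,"tz":-0.8,"wx":0,"wy":0,"wz":0,"gripper":-0.3}]'; echo; python3 go.py 519 -176.7 55 -97.2
```

```text
time: 2.57
tool_pos: [518.3, -176.5, 54.2]
tcp_rot: [1.177, 1.569, -0.514]
contact_force: [0.3, 0.1, 0.7]
grip_width: 59.4

t cm [-0.08  0.07  0.01] w [ 0.005  0.001 -0.002] now [ 518.3 -176.5   54.2] F [0.3 0.1 0.7] grip 59.4 T 2.57
```

Positioned; close on the handle.

```bash
python3 -m creep '[{"tx":0,"ty":0,"tz":0,"wx":0,"wy":0,"wz":0,"gripper":1},{"tx":0,"ty":0,"tz":0,"wx":0,"wy":0,"wz":0,"gripper":1},{"tx":0,"ty":0,"tz":0,"wx":0,"wy":0,"wz":0,"gripper":1},{"tx":0,"ty":0,"tz":0,"wx":0,"wy":0,"wz":0,"gripper":1},{"tx":0,"ty":0,"tz":0,"wx":0,"wy":0,"wz":0,"gripper":1},{"tx":0,"ty":0,"tz":0,"wx":0,"wy":0,"wz":0,"gripper":1},{"tx":0,"ty":0,"tz":0,"wx":0,"wy":0,"wz":0,"gripper":1},{"tx":0,"ty":0,"tz":0,"wx":0,"wy":0,"wz":0,"gripper":1}]'; echo;python3 -m creep '[{"tx":0,"ty":0,"tz":0,"wx":0,"wy":0,"wz":0,"gripper":1},{"tx":0,"ty":0,"tz":0,"wx":0,"wy":0,"wz":0,"gripper":1},{"tx":-1,"ty":0,"tz":0,"wx":0,"wy":0,"wz":0,"gripper":1},{"tx":-2,"ty":0,"tz":0,"wx":0,"wy":0,"wz":0,"gripper":1},{"tx":-4,"ty":0,"tz":0,"wx":0,"wy":0,"wz":0,"gripper":1},{"tx":-6,"ty":0,"tz":0,"wx":0,"wy":0,"wz":0,"gripper":1},{"tx":-6,"ty":0,"tz":0,"wx":0,"wy":0,"wz":0,"gripper":1},{"tx":-6,"ty":0,"tz":0,"wx":0,"wy":0,"wz":0,"gripper":1}]'; echo; python3 go.py 519 -176.7 55 -97.2;python3 - <<'E'
from h import *
s=cap('scene')
im=s['frame'][100:260,150:350,::-1];cv2.imwrite('pics/b2.png',cv2.resize(im,None,fx=3.7,fy=3.7,interpolation=cv2.INTER_CUBIC))
E
```

```text
time: 3.23
tool_pos: [517.6, -176.1, 52.8]
tcp_rot: [0.496, 1.57, -1.195]
contact_force: [-0.7, -1.8, -0.3]
grip_width: 10.7

time: 3.9
tool_pos: [518.1, -176.0, 113.8]
tcp_rot: [1.251, 1.568, -0.44]
contact_force: [-0.7, -0.1, -3.9]
grip_width: 10.0

t cm [5.88 0.09 0.06] w [ 0.006  0.001 -0.003] now [ 518.1 -176.   113.8] F [-0.7 -0.1 -3.9] grip 10.0 T 3.9
```

View pics/b2.png

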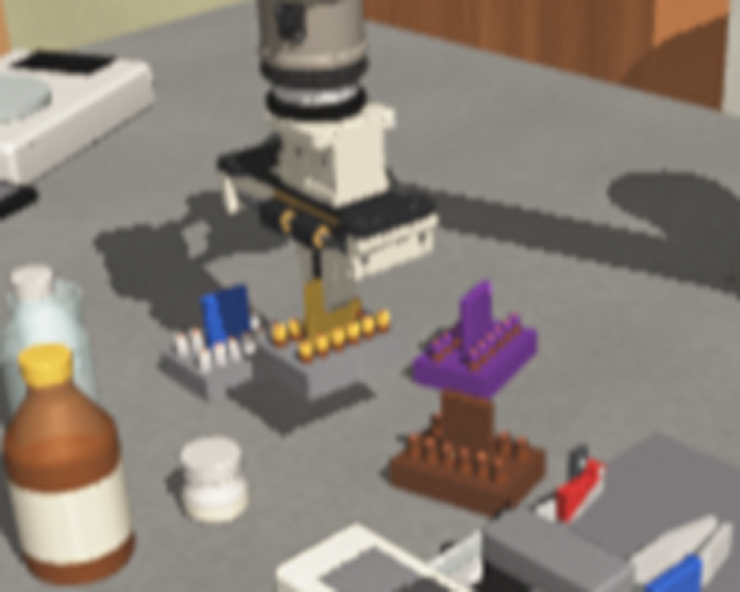

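```bash
python3 -m creep '[{"tx":-2,"ty":0,"tz":0,"wx":0,"wy":0,"wz":0,"gripper":1},{"tx":-4,"ty":0,"tz":0,"wx":0,"wy":0,"wz":0,"gripper":1},{"tx":-6,"ty":0,"tz":0,"wx":0,"wy":0,"wz":0,"gripper":1},{"tx":-7,"ty":0,"tz":0,"wx":0,"wy":0,"wz":0,"gripper":1},{"tx":-7.5,"ty":0,"tz":0,"wx":0,"wy":0,"wz":0,"gripper":1},{"tx":-7.5,"ty":0,"tz":0,"wx":0,"wy":0,"wz":0,"gripper":1}]'; echo; python3 go.py 484 151.5 190 -92.35
```

```text
time: 4.45
tool_pos: [517.5, -175.8, 187.6]
tcp_rot: [0.97, 1.571, -0.721]
contact_force: [0.3, -0.3, -3.3]
grip_width: 10.1

t cm [ -0.24  -7.24 -32.09] w [-0.079  0.    -0.   ] now [ 517.5 -175.8  187.6] F [ 0.3 -0.3 -3.3] grip 10.1 T 4.45
```

```bash
python3 -m creep '[{"tx":-0.2,"ty":-0.4,"tz":-2,"wx":-0.01,"wy":0,"wz":0,"gripper":1},{"tx":-0.2,"ty":-0.9,"tz":-4.5,"wx":-0.02,"wy":0,"wz":0,"gripper":1},{"tx":-0.2,"ty":-1.5,"tz":-7,"wx":-0.02,"wy":0,"wz":0,"gripper":1},{"tx":-0.2,"ty":-2.1,"tz":-9.5,"wx":-0.03,"wy":0,"wz":0,"gripper":1},{"tx":-0.2,"ty":-2.6,"tz":-12,"wx":-0.04,"wy":0,"wz":0,"gripper":1},{"tx":-0.2,"ty":-3.2,"tz":-14.5,"wx":-0.05,"wy":0,"wz":0,"gripper":1},{"tx":-0.2,"ty":-3.8,"tz":-17,"wx":-0.06,"wy":0,"wz":0,"gripper":1},{"tx":-0.2,"ty":-4.4,"tz":-19.5,"wx":-0.079,"wy":0,"wz":0,"gripper":1}]'; echo; python3 go.py 484 151.5 190 -92.35
```

```text
time: 5.12
tool_pos: [495.9, 24.3, 188.0]
tcp_rot: [-1.618, 1.568, 3.054]
contact_force: [-0.3, -0.1, -3.3]
grip_width: 9.8

t cm [ -0.2   -1.71 -12.66] w [ 0.    -0.     0.003] now [495.9  24.3 188. ] F [-0.3 -0.1 -3.3] grip 9.8 T 5.12
```

```bash
python3 -m creep '[{"tx":-0.2,"ty":-0.3,"tz":-2.5,"wx":0,"wy":0,"wz":0,"gripper":1},{"tx":-0.2,"ty":-0.7,"tz":-5,"wx":0,"wy":0,"wz":0,"gripper":1},{"tx":-0.2,"ty":-1.1,"tz":-7.5,"wx":0,"wy":0,"wz":0,"gripper":1},{"tx":-0.2,"ty":-1.4,"tz":-10,"wx":0,"wy":0,"wz":0,"gripper":1},{"tx":-0.2,"ty":-1.6,"tz":-11.5,"wx":0,"wy":0,"wz":0,"gripper":1},{"tx":-0.2,"ty":-1.65,"tz":-12.4,"wx":0,"wy":0,"wz":0,"gripper":1},{"tx":-0.2,"ty":-1.65,"tz":-12.4,"wx":0,"wy":0,"wz":0,"gripper":1},{"tx":-0.2,"ty":-1.65,"tz":-12.4,"wx":0,"wy":0,"wz":0,"gripper":1}]'; echo; python3 go.py 484 151.5 190 -92.35; python3 - <<'E'
from h import *
c=cap('top','c.png');s=cap('scene','d.png')
im=s['frame'][130:330,220:440,::-1];cv2.imwrite('pics/d1b.png',cv2.resize(im,None,fx=3,fy=3,interpolation=cv2.INTER_CUBIC))
im=c['frame'][120:300,140:280,::-1];cv2.imwrite('pics/c1.png',cv2.resize(im,None,fx=3.3,fy=3.3,interpolation=cv2.INTER_CUBIC))
E
```

```text
time: 5.78
tool_pos: [485.4, 147.3, 190.8]
tcp_rot: [-1.027, 1.569, -2.638]
contact_force: [0.4, -1.3, -4.0]
grip_width: 9.9

t cm [ 0.08 -0.16 -0.41] w [0.001 0.001 0.002] now [485.4 147.3 190.8] F [ 0.4 -1.3 -4. ] grip 9.9 T 5.78
```

View pics/d1b.png

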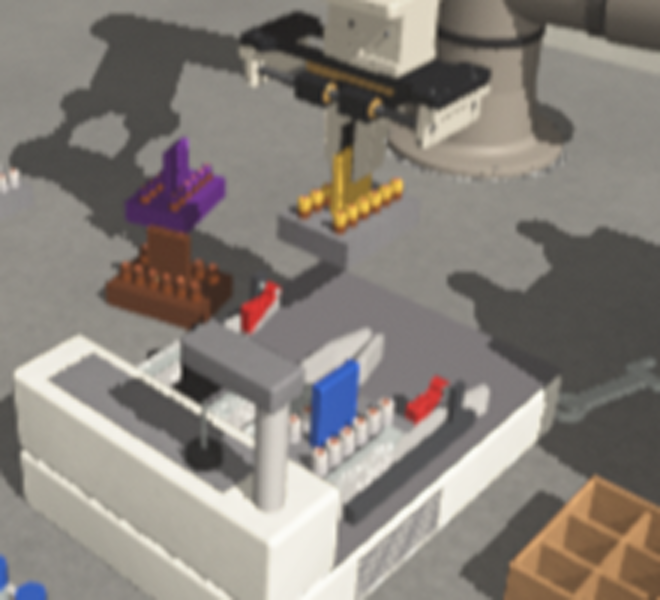

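View pics/c1.png

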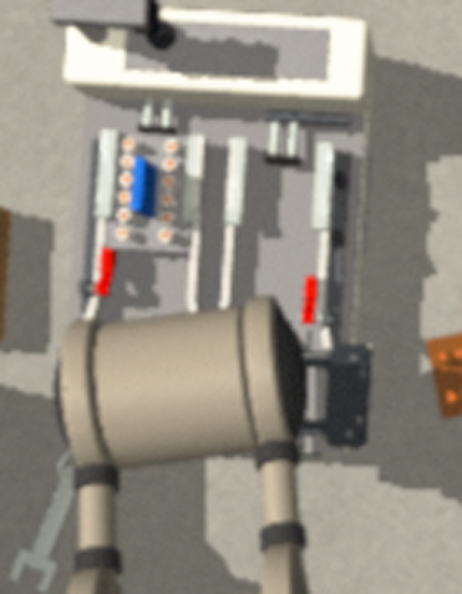

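```bash
cat > caps.py <<'E'
from catch import *
s=capture('scene');P=cloud(s);o=get_obs()
hsv=cv2.cvtColor(s['frame'],cv2.COLOR_RGB2HSV)
m=(cv2.inRange(hsv,(18,130,90),(34,255,255))>0)&(np.linalg.norm(P[...,:2]-o['tool_pos'][:2],axis=-1)<90)
zt=o['tool_pos'][2]-53.5
q=P[m&(P[...,2]>zt+33)&(P[...,2]<zt+44)]
r=cv2.minAreaRect(q[:,:2].astype(np.float32))
print('caps',len(q),r,'zcap max',np.percentile(q[:,2],95),'exp',zt+40,'tcp',o['tool_pos'].round(1))
print('lane frame caps centre',lane(np.array(r[0])),'tcp',lane(o['tool_pos']),'F',o['contact_force'].round(1))
E
python3 caps.py;  python3 go.py 484 151.5 118 -92.35
```

```text
caps 169 ((490.0627136230469, 149.90533447265625), (44.530479431152344, 81.21521759033203), 89.1468505859375) zcap max 179.95756761639728 exp 177.8937669011307 tcp [485.8 146.6 191.4]
lane frame caps centre [-129.83212125   -1.43462178] tcp [-133.94609583   -4.95202335] F [ 0.4  0.4 -3.7]
t cm [ 7.34 -0.2  -0.49] w [-0.001  0.001  0.001] now [485.8 146.6 191.4] F [ 0.4  0.4 -3.7] grip 9.8 T 5.93
```

```bash
python3 -m creep '[{"tx":1.5,"ty":-0.15,"tz":-0.5,"wx":0,"wy":0,"wz":0,"gripper":1},{"tx":3,"ty":-0.15,"tz":-0.5,"wx":0,"wy":0,"wz":0,"gripper":1},{"tx":4.5,"ty":-0.15,"tz":-0.5,"wx":0,"wy":0,"wz":0,"gripper":1},{"tx":5.5,"ty":-0.15,"tz":-0.5,"wx":0,"wy":0,"wz":0,"gripper":1},{"tx":6.5,"ty":-0.15,"tz":-0.5,"wx":0,"wy":0,"wz":0,"gripper":1},{"tx":7,"ty":-0.15,"tz":-0.5,"wx":0,"wy":0,"wz":0,"gripper":1},{"tx":7,"ty":-0.15,"tz":-0.5,"wx":0,"wy":0,"wz":0,"gripper":1},{"tx":7,"ty":-0.15,"tz":-0.5,"wx":0,"wy":0,"wz":0,"gripper":1}]'; echo; python3 go.py 484 151.5 113.5 -92.35;python3 go.py 484 151.5 113.5 -92.35
```

```text
time: 6.6
tool_pos: [484.7, 152.5, 121.9]
tcp_rot: [1.215, 1.571, -0.397]
contact_force: [-0.6, -1.1, -3.4]
grip_width: 9.6

t cm [ 0.84 -0.06  0.1 ] w [-0.  0. -0.] now [484.7 152.5 121.9] F [-0.6 -1.1 -3.4] grip 9.6 T 6.6
t cm [ 0.84 -0.06  0.1 ] w [-0.  0. -0.] now [484.7 152.5 121.9] F [-0.6 -1.1 -3.4] grip 9.6 T 6.6
```

```bash
python3 -m creep '[{"tx":0.2,"ty":0,"tz":0.05,"wx":0,"wy":0,"wz":0,"gripper":1},{"tx":0.4,"ty":0,"tz":0.05,"wx":0,"wy":0,"wz":0,"gripper":1},{"tx":0.6,"ty":0,"tz":0.05,"wx":0,"wy":0,"wz":0,"gripper":1},{"tx":0.6,"ty":0,"tz":0.05,"wx":0,"wy":0,"wz":0,"gripper":1}]'; python3 -m creep '[{"tx":0.1,"ty":0,"tz":0,"wx":0,"wy":0,"wz":0,"gripper":1},{"tx":0.1,"ty":0,"tz":0,"wx":0,"wy":0,"wz":0,"gripper":1}]';  python3 -m creep '[{"tx":0.1,"ty":0,"tz":0,"wx":0,"wy":0,"wz":0,"gripper":1},{"tx":0.1,"ty":0,"tz":0,"wx":0,"wy":0,"wz":0,"gripper":1}]'
```

```text
time: 6.93
tool_pos: [484.3, 152.2, 115.5]
tcp_rot: [-0.939, 1.571, -2.551]
contact_force: [-0.3, 0.2, -3.6]
grip_width: 9.8
time: 7.1
tool_pos: [484.4, 152.2, 114.6]
tcp_rot: [-0.516, 1.571, -2.128]
contact_force: [-0.2, 0.5, -2.4]
grip_width: 9.6
time: 7.27
tool_pos: [484.4, 152.2, 113.6]
tcp_rot: [-0.861, 1.571, -2.473]
contact_force: [1.0, -0.9, -3.9]
grip_width: 9.8
```

```bash
for i in 1 2; do :; done; python3 -m creep '[{"tx":0.1,"ty":0,"tz":0,"wx":0,"wy":0,"wz":0,"gripper":1},{"tx":0.1,"ty":0,"tz":0,"wx":0,"wy":0,"wz":0,"gripper":1}]';  python3 -m creep '[{"tx":0.1,"ty":0,"tz":0,"wx":0,"wy":0,"wz":0,"gripper":1},{"tx":0.1,"ty":0,"tz":0,"wx":0,"wy":0,"wz":0,"gripper":1}]'
```

```text
time: 7.43
tool_pos: [484.6, 152.2, 112.8]
tcp_rot: [1.61, 1.57, -0.002]
contact_force: [0.2, 0.4, -0.5]
grip_width: 9.8
time: 7.6
tool_pos: [484.6, 152.2, 112.8]
tcp_rot: [1.631, 1.57, 0.019]
contact_force: [-2.6, 0.0, 7.7]
grip_width: 10.0
```

```bash
python3 -m creep '[{"tx":-0.08,"ty":0,"tz":0.0,"wx":0,"wy":0,"wz":0,"gripper":1},{"tx":-0.08,"ty":0.3,"tz":0.0,"wx":0,"wy":0,"wz":0,"gripper":1},{"tx":-0.08,"ty":0.6,"tz":0.0,"wx":0,"wy":0,"wz":0,"gripper":1},{"tx":-0.08,"ty":0.9,"tz":0.0,"wx":0,"wy":0,"wz":0,"gripper":1},{"tx":-0.08,"ty":1.2,"tz":0.0,"wx":0,"wy":0,"wz":0,"gripper":1},{"tx":-0.08,"ty":1.2,"tz":0.0,"wx":0,"wy":0,"wz":0,"gripper":1}]'
python3 go.py 484 151.5 113.5 -92.35
```

```text
time: 8.1
tool_pos: [497.6, 151.7, 112.8]
tcp_rot: [1.663, 1.569, 0.051]
contact_force: [0.8, -0.2, 3.7]
grip_width: 9.8
t cm [-0.07 -1.35  0.07] w [-0.    -0.    -0.002] now [497.6 151.7 112.8] F [ 0.8 -0.2  3.7] grip 9.8 T 8.1
```

```bash
python3 -m creep '[{"tx":0,"ty":0.3,"tz":0.0,"wx":0,"wy":0,"wz":0,"gripper":1},{"tx":0,"ty":0.6,"tz":0.0,"wx":0,"wy":0,"wz":0,"gripper":1},{"tx":0,"ty":0.9,"tz":0.0,"wx":0,"wy":0,"wz":0,"gripper":1},{"tx":0,"ty":0.9,"tz":0.0,"wx":0,"wy":0,"wz":0,"gripper":1}]'
python3 go.py 484 151.5 113.5 -92.35
```

```text
time: 8.43
tool_pos: [506.2, 151.3, 112.8]
tcp_rot: [1.654, 1.57, 0.042]
contact_force: [0.0, -0.3, 4.4]
grip_width: 9.7
t cm [-0.07 -2.22  0.07] w [-0.    -0.    -0.001] now [506.2 151.3 112.8] F [ 0.  -0.3  4.4] grip 9.7 T 8.43
```

```bash
python3 -m creep '[{"tx":-0.04,"ty":0.2,"tz":0.0,"wx":0,"wy":0,"wz":0,"gripper":1},{"tx":-0.04,"ty":0.4,"tz":0.0,"wx":0,"wy":0,"wz":0,"gripper":1},{"tx":-0.04,"ty":0.6,"tz":0.0,"wx":0,"wy":0,"wz":0,"gripper":1},{"tx":-0.04,"ty":0.8,"tz":0.0,"wx":0,"wy":0,"wz":0,"gripper":1},{"tx":-0.04,"ty":0.8,"tz":0.0,"wx":0,"wy":0,"wz":0,"gripper":1}]'
python3 -m creep '[{"tx":0,"ty":0.2,"tz":0.0,"wx":0,"wy":0,"wz":0,"gripper":1},{"tx":0,"ty":0.4,"tz":0.0,"wx":0,"wy":0,"wz":0,"gripper":1},{"tx":0,"ty":0.6,"tz":0.0,"wx":0,"wy":0,"wz":0,"gripper":1},{"tx":0,"ty":0.8,"tz":0.0,"wx":0,"wy":0,"wz":0,"gripper":1},{"tx":0,"ty":0.8,"tz":0.0,"wx":0,"wy":0,"wz":0,"gripper":1}]'
python3 go.py 484 151.5 113.5 -92.35; python3 - <<'E'
from h import *
s=cap('scene')
im=s['frame'][130:330,220:440,::-1];cv2.imwrite('pics/e1.png',cv2.resize(im,None,fx=3,fy=3,interpolation=cv2.INTER_CUBIC))
E
```

```text
time: 8.85
tool_pos: [513.8, 150.9, 112.8]
tcp_rot: [1.006, 1.571, -0.606]
contact_force: [-0.4, 0.5, 2.8]
grip_width: 9.9
time: 9.27
tool_pos: [522.0, 150.6, 112.8]
tcp_rot: [1.425, 1.57, -0.187]
contact_force: [0.2, 0.4, 1.3]
grip_width: 10.0
t cm [-0.07 -3.8   0.06] w [-0.     0.    -0.001] now [522.  150.6 112.8] F [0.2 0.4 1.3] grip 10.0 T 9.27
```

View pics/e1.png

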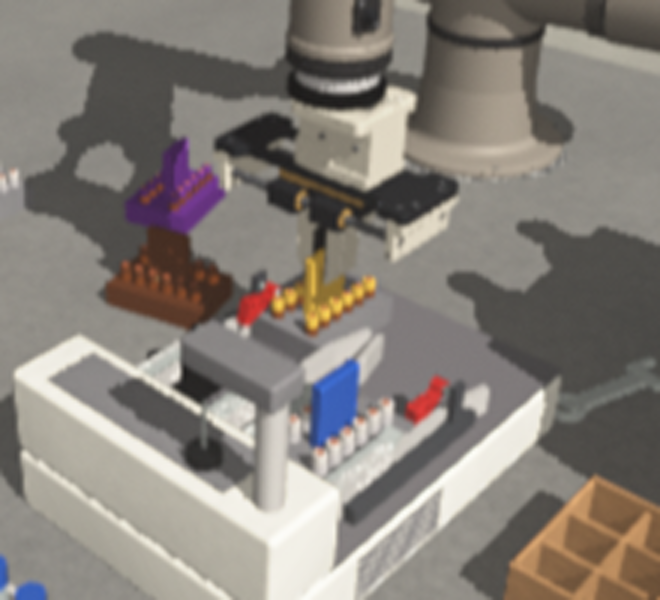

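```bash
python3 -m creep '[{"tx":0,"ty":0.2,"tz":0.0,"wx":0,"wy":0,"wz":0,"gripper":1},{"tx":0,"ty":0.4,"tz":0.0,"wx":0,"wy":0,"wz":0,"gripper":1},{"tx":0,"ty":0.6,"tz":0.0,"wx":0,"wy":0,"wz":0,"gripper":1},{"tx":0,"ty":0.8,"tz":0.0,"wx":0,"wy":0,"wz":0,"gripper":1},{"tx":0,"ty":1.0,"tz":0.0,"wx":0,"wy":0,"wz":0,"gripper":1},{"tx":0,"ty":1.2,"tz":0.0,"wx":0,"wy":0,"wz":0,"gripper":1},{"tx":0,"ty":1.2,"tz":0.0,"wx":0,"wy":0,"wz":0,"gripper":1}]'
python3 -m creep '[{"tx":0,"ty":0.2,"tz":0.0,"wx":0,"wy":0,"wz":0,"gripper":1},{"tx":0,"ty":0.4,"tz":0.0,"wx":0,"wy":0,"wz":0,"gripper":1},{"tx":0,"ty":0.6,"tz":0.0,"wx":0,"wy":0,"wz":0,"gripper":1},{"tx":0,"ty":0.8,"tz":0.0,"wx":0,"wy":0,"wz":0,"gripper":1},{"tx":0,"ty":1.0,"tz":0.0,"wx":0,"wy":0,"wz":0,"gripper":1},{"tx":0,"ty":1.2,"tz":0.0,"wx":0,"wy":0,"wz":0,"gripper":1},{"tx":0,"ty":1.2,"tz":0.0,"wx":0,"wy":0,"wz":0,"gripper":1}]'
python3 go.py 484 151.5 113.5 -92.35; python3 - <<'E'
from h import *
s=cap('scene')
im=s['frame'][170:330,220:420,::-1];cv2.imwrite('pics/e2.png',cv2.resize(im,None,fx=3.7,fy=3.7,interpolation=cv2.INTER_CUBIC))
E
```

```text
time: 9.9
tool_pos: [534.0, 150.0, 112.8]
tcp_rot: [1.387, 1.57, -0.225]
contact_force: [0.2, -1.7, -0.3]
grip_width: 10.2
time: 10.48
tool_pos: [546.0, 149.6, 112.9]
tcp_rot: [1.357, 1.57, -0.255]
contact_force: [0.0, -1.8, 0.1]
grip_width: 9.5
t cm [-0.07 -6.2   0.06] w [-0.     0.    -0.001] now [546.  149.6 112.9] F [ 0.  -1.8  0.1] grip 9.5 T 10.48
```

View pics/e2.png

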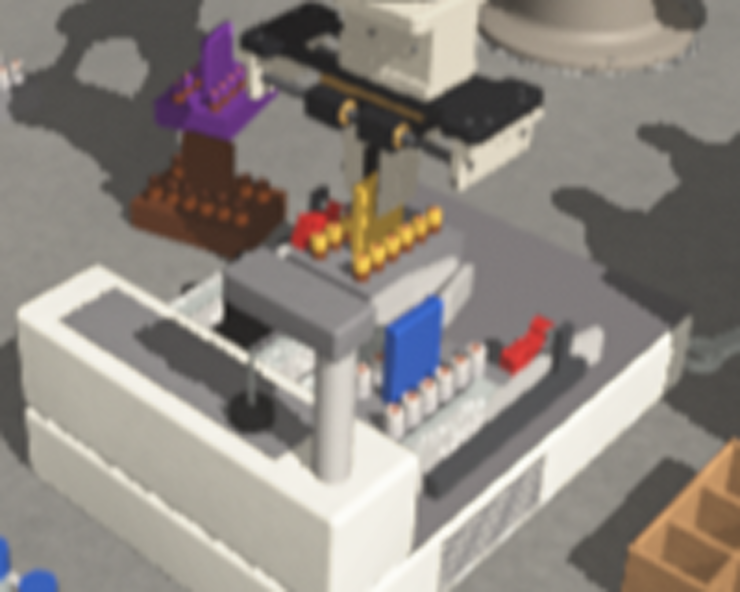

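```bash
python3 -m creep '[{"tx":0,"ty":0.25,"tz":0.0,"wx":0,"wy":0,"wz":0,"gripper":1},{"tx":0,"ty":0.5,"tz":0.0,"wx":0,"wy":0,"wz":0,"gripper":1},{"tx":0,"ty":0.75,"tz":0.0,"wx":0,"wy":0,"wz":0,"gripper":1},{"tx":0,"ty":1.0,"tz":0.0,"wx":0,"wy":0,"wz":0,"gripper":1},{"tx":0,"ty":1.25,"tz":0.0,"wx":0,"wy":0,"wz":0,"gripper":1},{"tx":0,"ty":1.5,"tz":0.0,"wx":0,"wy":0,"wz":0,"gripper":1},{"tx":0,"ty":1.75,"tz":0.0,"wx":0,"wy":0,"wz":0,"gripper":1},{"tx":0,"ty":2,"tz":0.0,"wx":0,"wy":0,"wz":0,"gripper":1}]'
python3 -m creep '[{"tx":0,"ty":0.2,"tz":0.0,"wx":0,"wy":0,"wz":0,"gripper":1},{"tx":0,"ty":0.4,"tz":0.0,"wx":0,"wy":0,"wz":0,"gripper":1},{"tx":0,"ty":0.6,"tz":0.0,"wx":0,"wy":0,"wz":0,"gripper":1},{"tx":0,"ty":0.8,"tz":0.0,"wx":0,"wy":0,"wz":0,"gripper":1},{"tx":0,"ty":1.0,"tz":0.0,"wx":0,"wy":0,"wz":0,"gripper":1},{"tx":0,"ty":1.2,"tz":0.0,"wx":0,"wy":0,"wz":0,"gripper":1},{"tx":0,"ty":1.2,"tz":0.0,"wx":0,"wy":0,"wz":0,"gripper":1}]'
```

```text
time: 11.2
tool_pos: [565.6, 148.7, 112.9]
tcp_rot: [-0.62, 1.57, -2.232]
contact_force: [-1.8, -3.8, 0.4]
grip_width: 9.9
time: 11.78
tool_pos: [577.9, 148.2, 112.9]
tcp_rot: [1.347, 1.57, -0.265]
contact_force: [-0.5, -3.6, -0.6]
grip_width: 9.6
```

```bash
python3 -m creep '[{"tx":0,"ty":0.2,"tz":0.04,"wx":0,"wy":0,"wz":0,"gripper":1},{"tx":0,"ty":0.4,"tz":0.05,"wx":0,"wy":0,"wz":0,"gripper":1},{"tx":0,"ty":0.6,"tz":0.06,"wx":0,"wy":0,"wz":0,"gripper":1},{"tx":0,"ty":0.8,"tz":0.07,"wx":0,"wy":0,"wz":0,"gripper":1},{"tx":0,"ty":1.0,"tz":0.08,"wx":0,"wy":0,"wz":0,"gripper":1},{"tx":0,"ty":1.2,"tz":0.08,"wx":0,"wy":0,"wz":0,"gripper":1},{"tx":0,"ty":1.2,"tz":0.08,"wx":0,"wy":0,"wz":0,"gripper":1}]'
python3 go.py 484 151.5 113.5 -92.35; python3 - <<'E'
from h import *
print(get_obs()['moment'])
s=cap('scene')
im=s['frame'][170:330,220:420,::-1];cv2.imwrite('pics/e3.png',cv2.resize(im,None,fx=3.7,fy=3.7,interpolation=cv2.INTER_CUBIC))
c=cap('top')
im=c['frame'][120:270,140:280,::-1];cv2.imwrite('pics/e4.png',cv2.resize(im,None,fx=4,fy=4,interpolation=cv2.INTER_CUBIC))
E
```

```text
time: 12.37
tool_pos: [589.9, 147.3, 112.9]
tcp_rot: [2.01, 1.57, 0.399]
contact_force: [0.8, 0.4, -2.1]
grip_width: 9.7
t cm [-7.00e-02 -1.06e+01  1.00e-02] w [ 0.    -0.    -0.001] now [589.9 147.3 112.9] F [ 0.8  0.4 -2.1] grip 9.7 T 12.37
[ 0.00243138 -0.04264412 -0.0527419 ]
```

View pics/e3.png

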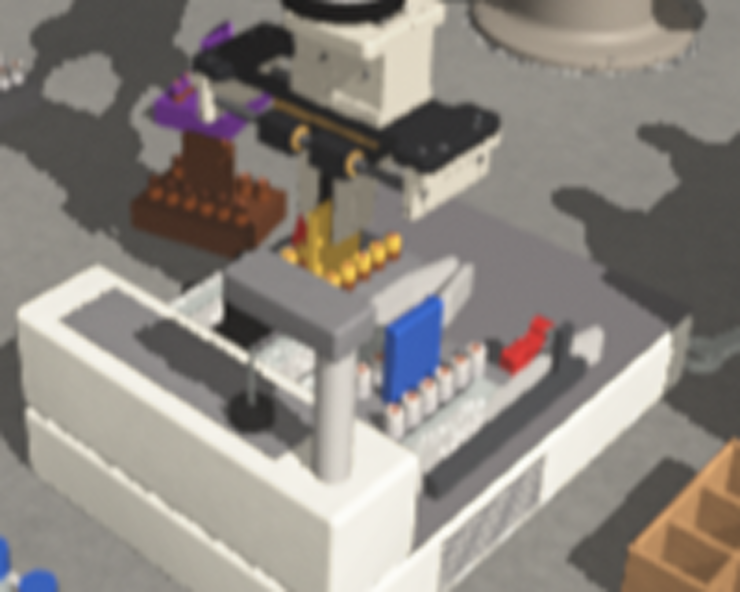

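View pics/e4.png

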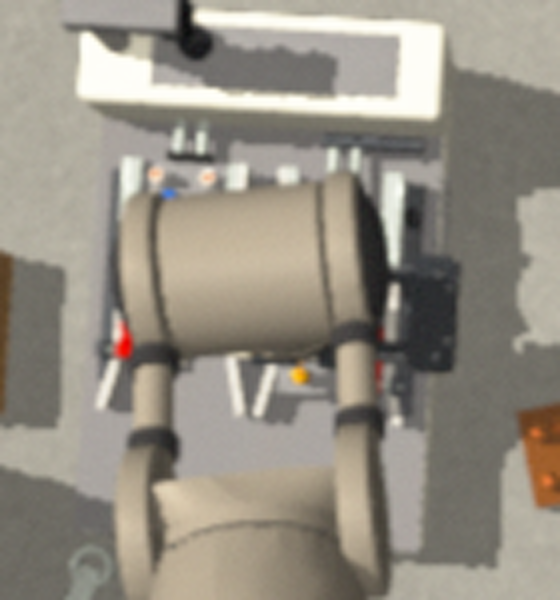

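```bash
python3 -m creep '[{"tx":0.02,"ty":0.2,"tz":0.0,"wx":0,"wy":0,"wz":0,"gripper":1},{"tx":0.02,"ty":0.4,"tz":0.0,"wx":0,"wy":0,"wz":0,"gripper":1},{"tx":0.02,"ty":0.6,"tz":0.0,"wx":0,"wy":0,"wz":0,"gripper":1},{"tx":0.02,"ty":0.8,"tz":0.0,"wx":0,"wy":0,"wz":0,"gripper":1},{"tx":0.02,"ty":1.0,"tz":0.0,"wx":0,"wy":0,"wz":0,"gripper":1},{"tx":0.02,"ty":1.2,"tz":0.0,"wx":0,"wy":0,"wz":0,"gripper":1},{"tx":0.02,"ty":1.4,"tz":0,"wx":0,"wy":0,"wz":0,"gripper":1},{"tx":0.02,"ty":1.4,"tz":0,"wx":0,"wy":0,"wz":0,"gripper":1}]'
python3 -m creep '[{"tx":0,"ty":0.2,"tz":0.0,"wx":0,"wy":0,"wz":0,"gripper":1},{"tx":0,"ty":0.4,"tz":0.0,"wx":0,"wy":0,"wz":0,"gripper":1},{"tx":0,"ty":0.6,"tz":0.0,"wx":0,"wy":0,"wz":0,"gripper":1},{"tx":0,"ty":0.8,"tz":0.0,"wx":0,"wy":0,"wz":0,"gripper":1},{"tx":0,"ty":1.0,"tz":0.0,"wx":0,"wy":0,"wz":0,"gripper":1},{"tx":0,"ty":1.2,"tz":0.0,"wx":0,"wy":0,"wz":0,"gripper":1},{"tx":0,"ty":1.2,"tz":0.0,"wx":0,"wy":0,"wz":0,"gripper":1}]'
```

```text
time: 13.13
tool_pos: [603.9, 146.4, 112.8]
tcp_rot: [1.605, 1.57, -0.007]
contact_force: [0.9, 0.3, 0.8]
grip_width: 10.2
time: 13.72
tool_pos: [615.9, 145.9, 112.9]
tcp_rot: [1.624, 1.57, 0.012]
contact_force: [-0.3, -0.3, 1.6]
grip_width: 9.6
```

```bash
python3 -m creep '[{"tx":0,"ty":0.15,"tz":0.0,"wx":0,"wy":0,"wz":0,"gripper":1},{"tx":0,"ty":0.3,"tz":0.0,"wx":0,"wy":0,"wz":0,"gripper":1},{"tx":0,"ty":0.45,"tz":0.0,"wx":0,"wy":0,"wz":0,"gripper":1},{"tx":0,"ty":0.6,"tz":0.0,"wx":0,"wy":0,"wz":0,"gripper":1},{"tx":0,"ty":0.6,"tz":0.0,"wx":0,"wy":0,"wz":0,"gripper":1}]'
python3 -m creep '[{"tx":0,"ty":0.15,"tz":0.0,"wx":0,"wy":0,"wz":0,"gripper":1},{"tx":0,"ty":0.3,"tz":0.0,"wx":0,"wy":0,"wz":0,"gripper":1},{"tx":0,"ty":0.3,"tz":0.0,"wx":0,"wy":0,"wz":0,"gripper":1}]'
python3 -m creep '[{"tx":0,"ty":0.15,"tz":0.0,"wx":0,"wy":0,"wz":0,"gripper":1},{"tx":0,"ty":0.3,"tz":0.0,"wx":0,"wy":0,"wz":0,"gripper":1},{"tx":0,"ty":0.3,"tz":0.0,"wx":0,"wy":0,"wz":0,"gripper":1}]'
```

```text
time: 14.13
tool_pos: [621.7, 145.7, 112.9]
tcp_rot: [1.586, 1.57, -0.026]
contact_force: [-2.3, -0.8, 3.9]
grip_width: 9.9
time: 14.38
tool_pos: [624.7, 145.6, 112.9]
tcp_rot: [1.548, 1.57, -0.064]
contact_force: [-0.4, -0.2, 3.9]
grip_width: 10.2
time: 14.63
tool_pos: [627.7, 145.5, 112.9]
tcp_rot: [1.531, 1.57, -0.081]
contact_force: [-2.2, 0.5, 5.4]
grip_width: 9.7
```

```bash
python3 -m creep '[{"tx":-0.05,"ty":0.1,"tz":0.0,"wx":0,"wy":0,"wz":0,"gripper":1},{"tx":-0.05,"ty":0.2,"tz":0.0,"wx":0,"wy":0,"wz":0,"gripper":1},{"tx":-0.05,"ty":0.2,"tz":0.0,"wx":0,"wy":0,"wz":0,"gripper":1}]'
python3 -m creep '[{"tx":0,"ty":0.1,"tz":0.0,"wx":0,"wy":0,"wz":0,"gripper":1},{"tx":0,"ty":0.2,"tz":0.0,"wx":0,"wy":0,"wz":0,"gripper":1},{"tx":0,"ty":0.2,"tz":0.0,"wx":0,"wy":0,"wz":0,"gripper":1}]'
python3 -m creep '[{"tx":0,"ty":0.1,"tz":0.0,"wx":0,"wy":0,"wz":0,"gripper":1},{"tx":0,"ty":0.2,"tz":0.0,"wx":0,"wy":0,"wz":0,"gripper":1},{"tx":0,"ty":0.2,"tz":0.0,"wx":0,"wy":0,"wz":0,"gripper":1}]'
```

```text
time: 14.88
tool_pos: [629.4, 145.3, 112.8]
tcp_rot: [-0.897, 1.571, -2.509]
contact_force: [-1.3, 0.6, 1.5]
grip_width: 9.8
time: 15.13
tool_pos: [630.6, 145.4, 112.9]
tcp_rot: [-1.476, 1.569, -3.088]
contact_force: [-5.3, -0.9, 2.9]
grip_width: 10.1
time: 15.38
tool_pos: [632.4, 145.3, 113.0]
tcp_rot: [-1.446, 1.569, -3.058]
contact_force: [-5.8, 0.7, 2.1]
grip_width: 9.7
```

```bash
python3 -m creep '[{"tx":0,"ty":0.1,"tz":0.0,"wx":0,"wy":0,"wz":0,"gripper":1},{"tx":0,"ty":0.2,"tz":0.0,"wx":0,"wy":0,"wz":0,"gripper":1},{"tx":0,"ty":0.2,"tz":0.0,"wx":0,"wy":0,"wz":0,"gripper":1}]'
python3 -m creep '[{"tx":0,"ty":0.1,"tz":0.0,"wx":0,"wy":0,"wz":0,"gripper":1},{"tx":0,"ty":0.2,"tz":0.0,"wx":0,"wy":0,"wz":0,"gripper":1},{"tx":0,"ty":0.2,"tz":0.0,"wx":0,"wy":0,"wz":0,"gripper":1}]'
python3 -m creep '[{"tx":0,"ty":0.1,"tz":0.0,"wx":0,"wy":0,"wz":0,"gripper":1},{"tx":0,"ty":0.1,"tz":0.0,"wx":0,"wy":0,"wz":0,"gripper":1},{"tx":0,"ty":0.1,"tz":0.0,"wx":0,"wy":0,"wz":0,"gripper":1}]'
cat > look.py <<'E'
import sys
from h import *
s=cap('scene');c=cap('top');n=sys.argv[1]
a=cv2.resize(s['frame'][190:270,270:350,::-1],(400,400),interpolation=cv2.INTER_CUBIC)
b=cv2.resize(c['frame'][160:240,190:270,::-1],(400,400),interpolation=cv2.INTER_CUBIC)
cv2.imwrite('pics/%s.png'%n,np.hstack([a,b]))
E
python3 look.py f1
```

```text
time: 15.63
tool_pos: [634.2, 145.2, 113.0]
tcp_rot: [-1.461, 1.568, -3.073]
contact_force: [-6.9, -1.0, 4.2]
grip_width: 10.0
time: 15.88
tool_pos: [636.0, 145.1, 113.0]
tcp_rot: [-1.448, 1.568, -3.06]
contact_force: [-7.1, -0.3, 4.1]
grip_width: 9.9
time: 16.13
tool_pos: [636.8, 145.1, 113.0]
tcp_rot: [-1.45, 1.567, -3.061]
contact_force: [-8.2, 0.2, 4.0]
grip_width: 9.9
```

View pics/f1.png

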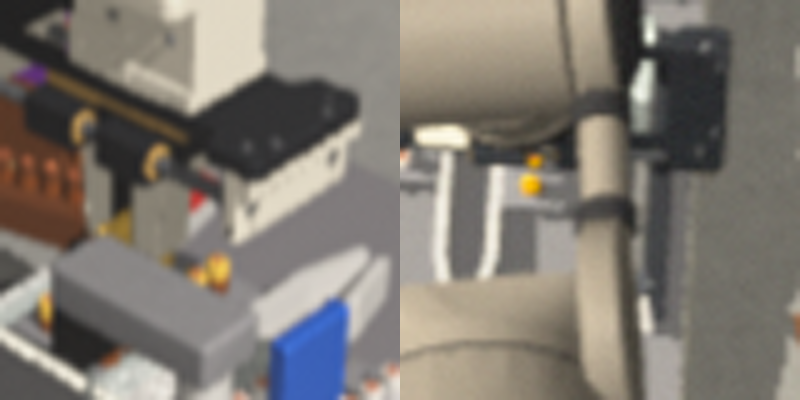

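```bash
python3 -m creep '[{"tx":0,"ty":0.1,"tz":0.0,"wx":0,"wy":0,"wz":0,"gripper":1},{"tx":0,"ty":0.1,"tz":0.0,"wx":0,"wy":0,"wz":0,"gripper":1},{"tx":0,"ty":0.1,"tz":0.0,"wx":0,"wy":0,"wz":0,"gripper":1}]'
python3 look.py f2
python3 -m creep '[{"tx":0,"ty":0.1,"tz":0.0,"wx":0,"wy":0,"wz":0,"gripper":1},{"tx":0,"ty":0.1,"tz":0.0,"wx":0,"wy":0,"wz":0,"gripper":1},{"tx":0,"ty":0.1,"tz":0.0,"wx":0,"wy":0,"wz":0,"gripper":1}]'
python3 look.py f3
python3 - <<'E'
import cv2,numpy as np
cv2.imwrite('pics/f23.png',np.hstack([cv2.imread('pics/f%d.png'%i)[:,:400] for i in(2,3)]))
E
```

```text
time: 16.48
tool_pos: [637.7, 145.1, 113.0]
tcp_rot: [-1.443, 1.567, -3.055]
contact_force: [-8.8, 0.3, 5.0]
grip_width: 9.4
time: 16.83
tool_pos: [638.6, 145.1, 113.0]
tcp_rot: [-1.459, 1.567, -3.071]
contact_force: [-9.6, -0.3, 5.6]
grip_width: 10.0
```

View pics/f23.png

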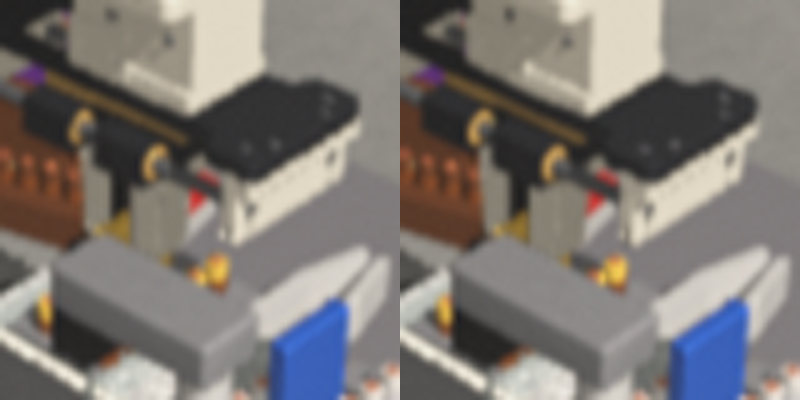

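```bash
cat > red.py <<'E'
from h import *
d=np.load('c0.npz')
def red(F):
    hsv=cv2.cvtColor(F,cv2.COLOR_RGB2HSV)
    m=(cv2.inRange(hsv,(0,150,70),(8,255,255))|cv2.inRange(hsv,(172,150,70),(180,255,255)))>0
    m[:, :295]=0;m[:,320:]=0;m[:215]=0;m[250:]=0;return m
a=red(d['F']);s=capture('scene');b=red(s['frame'])
print('orig',a.sum(),'now',b.sum(),'now in orig',(a&b).sum())
vis=d['F'].copy()
for v in range(218,245): print(v,''.join('#' if a[v,u] and b[v,u] else 'o' if a[v,u] else 'n' if b[v,u] else '.' for u in range(295,320)))
E
python3 red.py; python3 -c "
from h import *;print(get_obs()['contact_force'])"
```

```text
orig 78 now 5 now in orig 5
218 .........................
219 .........................
220 .........................
221 .........................
222 .........................
223 .........................
224 .........................
225 ..............ooo........
226 .............oooo........
227 .............ooo.........
228 ............oooo.........
229 ..........ooo##o.........
230 .........oooo##o.........
231 ........ooooo#o..........
232 ......oooooooo...........
233 ......ooooooo............
234 ......ooooooo............
235 ......oooooo.............
236 ......ooooo..............
237 ......oooo...............
238 ......oooo...............
239 ......ooo................
240 .........................
241 .........................
242 .........................
243 .........................
244 .........................
[-9.19616605 -0.48774189  5.42731002]
```

```bash
python3 - <<'E'
from h import *
d=np.load('c0.npz')
imgs=[d['F'][190:270,270:350]]+[cv2.resize(cv2.imread('pics/f%d.png'%i)[:,:400,::-1],(80,80),interpolation=cv2.INTER_AREA) for i in(1,2,3)]
for v in range(30,52):
    print(v+190,' | '.join(''.join('#' if (int(F[v,u,0])-max(int(F[v,u,1]),int(F[v,u,2])))>60 else '.' for u in range(28,50)) for F in imgs))
E
```

```text
220 ...................... | ...................... | ...................... | ......................
221 ...................... | ...................... | ...................... | ......................
222 ...................... | ...................... | ...................... | ......................
223 ...................... | ...................... | ...................... | ......................
224 ...........##......... | ...................... | ...................... | ............##........
225 ..........#####....... | ...................... | .............#........ | ............###.......
226 ..........####........ | ...................... | ...................... | ..............#.......
227 .........#####........ | ...................... | ...................... | ......................
228 .........#####........ | ..........##.......... | ..........##.......... | ......................
229 .......#######........ | ..........###......... | ..........###......... | ..........###.........
230 .....#########........ | ..........###......... | ..........###......... | .
[... 443 characters left out ...]
#............ | ...................... | ...................... | ......................
236 ...######............. | ...................... | ...................... | ......................
237 ...#####.............. | ...................... | ...................... | ......................
238 ...#####.............. | ...................... | ...................... | ......................
239 ...####............... | ...................... | ...................... | ......................
240 ....##................ | ...................... | ...................... | ......................
241 ...................... | ...................... | ...................... | ......................
```

```bash
python3 -m creep '[{"tx":0,"ty":0.05,"tz":0.0,"wx":0,"wy":0,"wz":0,"gripper":1},{"tx":0,"ty":0.05,"tz":0.0,"wx":0,"wy":0,"wz":0,"gripper":1},{"tx":0,"ty":0.05,"tz":0.0,"wx":0,"wy":0,"wz":0,"gripper":1},{"tx":0,"ty":0.05,"tz":0.0,"wx":0,"wy":0,"wz":0,"gripper":1}]'
python3 look.py f4
python3 - <<'E'
from h import *
d=np.load('c0.npz')
imgs=[d['F'][190:270,270:350]]+[cv2.resize(cv2.imread('pics/f%d.png'%i)[:,:400,::-1],(80,80),interpolation=cv2.INTER_AREA) for i in(3,4)]
for v in range(30,52):
    print(v+190,' | '.join(''.join('#' if (int(F[v,u,0])-max(int(F[v,u,1]),int(F[v,u,2])))>60 else '.' for u in range(28,50)) for F in imgs))
E
```

```text
time: 17.32
tool_pos: [639.0, 145.0, 113.1]
tcp_rot: [-1.453, 1.567, -3.065]
contact_force: [-8.2, 0.0, 5.9]
grip_width: 9.5
220 ...................... | ...................... | ......................
221 ...................... | ...................... | ......................
222 ...................... | ...................... | ......................
223 ...................... | ...................... | ......................
224 ...........##......... | ............##........ | ............##........
225 ..........#####....... | ............###....... | ............###.......
226 ..........####........ | ..............#....... | .............##.......
227 .........#####........ | ...................... | ......................
228 .........#####........ | ...................... | ..........#...........
229 .......#######........ | ..........###......... | ..........###.........
230 .....#########........ | .........####......... | .........####.........
231 ...##########......... | .........###.......... | .........####.........
232 ...#########.......... | ..........#........... | .........###..........
233 ..#########........... | ...................... | .........##...........
234 ...########........... | ...................... | .........##...........
235 ...#######............ | ...................... | ......................
236 ...######............. | ...................... | ......................
237 ...#####.............. | ...................... | ......................
238 ...#####.............. | ...................... | ......................
239 ...####............... | ...................... | ......................
240 ....##................ | ...................... | ......................
241 ...................... | ...................... | ......................
```

```bash
python3 -m creep '[{"tx":-0.02,"ty":-0.1,"tz":0.0,"wx":0,"wy":0,"wz":0,"gripper":1},{"tx":-0.04,"ty":-0.2,"tz":0.0,"wx":0,"wy":0,"wz":0,"gripper":1},{"tx":-0.04,"ty":-0.3,"tz":0.0,"wx":0,"wy":0,"wz":0,"gripper":1},{"tx":-0.04,"ty":-0.4,"tz":0.0,"wx":0,"wy":0,"wz":0,"gripper":1},{"tx":-0.04,"ty":-0.4,"tz":0.0,"wx":0,"wy":0,"wz":0,"gripper":1}]'
python3 -m creep '[{"tx":0,"ty":-0.1,"tz":0.0,"wx":0,"wy":0,"wz":0,"gripper":1},{"tx":0,"ty":-0.1,"tz":0.0,"wx":0,"wy":0,"wz":0,"gripper":1}]'
python3 -m creep '[{"tx":0,"ty":-0.1,"tz":0.0,"wx":0,"wy":0,"wz":0,"gripper":1},{"tx":0,"ty":-0.1,"tz":0.0,"wx":0,"wy":0,"wz":0,"gripper":1}]'
```

```text
time: 17.83
tool_pos: [636.0, 145.2, 113.0]
tcp_rot: [-1.434, 1.569, -3.046]
contact_force: [-5.3, 0.8, 0.3]
grip_width: 10.0
time: 18.0
tool_pos: [635.2, 145.1, 113.1]
tcp_rot: [-1.398, 1.569, -3.01]
contact_force: [-5.0, 0.3, -1.3]
grip_width: 9.8
time: 18.17
tool_pos: [634.3, 145.2, 113.1]
tcp_rot: [-1.38, 1.57, -2.992]
contact_force: [-4.5, 0.7, -3.1]
grip_width: 9.7
```

```bash
python3 -m creep '[{"tx":0.03,"ty":-0.1,"tz":0.0,"wx":0,"wy":0,"wz":0,"gripper":1},{"tx":0.03,"ty":-0.1,"tz":0.0,"wx":0,"wy":0,"wz":0,"gripper":1}]'
python3 -m creep '[{"tx":0,"ty":-0.1,"tz":0.0,"wx":0,"wy":0,"wz":0,"gripper":1},{"tx":0,"ty":-0.1,"tz":0.0,"wx":0,"wy":0,"wz":0,"gripper":1}]'
python3 -m creep '[{"tx":0,"ty":-0.1,"tz":0.0,"wx":0,"wy":0,"wz":0,"gripper":1},{"tx":0,"ty":-0.1,"tz":0.0,"wx":0,"wy":0,"wz":0,"gripper":1}]'
```

```text
time: 18.33
tool_pos: [633.6, 145.2, 113.1]
tcp_rot: [-1.179, 1.57, -2.791]
contact_force: [-3.6, 0.2, -2.9]
grip_width: 9.9
time: 18.5
tool_pos: [633.1, 145.2, 113.2]
tcp_rot: [1.523, 1.57, -0.089]
contact_force: [-2.0, 1.1, -4.5]
grip_width: 9.7
time: 18.67
tool_pos: [632.8, 145.3, 113.5]
tcp_rot: [1.637, 1.568, 0.025]
contact_force: [1.5, -0.0, -5.0]
grip_width: 9.6
```

```bash
python3 -m creep '[{"tx":0.03,"ty":0.05,"tz":0.0,"wx":0,"wy":0,"wz":0,"gripper":1},{"tx":0.03,"ty":0.05,"tz":0.0,"wx":0,"wy":0,"wz":0,"gripper":1}]'
python3 -m creep '[{"tx":0,"ty":0,"tz":0.0,"wx":0,"wy":0,"wz":0,"gripper":0.3},{"tx":0,"ty":0,"tz":0.0,"wx":0,"wy":0,"wz":0,"gripper":0.3},{"tx":0,"ty":0,"tz":0.0,"wx":0,"wy":0,"wz":0,"gripper":0.3},{"tx":0,"ty":0,"tz":0.0,"wx":0,"wy":0,"wz":0,"gripper":0.3},{"tx":0,"ty":0,"tz":0.0,"wx":0,"wy":0,"wz":0,"gripper":0.3}]'
```

```text
time: 18.83
tool_pos: [632.9, 145.3, 113.3]
tcp_rot: [1.63, 1.569, 0.018]
contact_force: [1.0, 0.1, -3.8]
grip_width: 9.7
time: 19.25
tool_pos: [632.4, 145.3, 113.4]
tcp_rot: [1.496, 1.57, -0.115]
contact_force: [-0.5, 0.4, 0.2]
grip_width: 31.7
```

Released; raise straight up, then back off toward the base so the cameras see it.

```bash
python3 -m creep '[{"tx":-1,"ty":0,"tz":0,"wx":0,"wy":0,"wz":0,"gripper":0.3},{"tx":-2,"ty":0,"tz":0,"wx":0,"wy":0,"wz":0,"gripper":0.3},{"tx":-4,"ty":0,"tz":0,"wx":0,"wy":0,"wz":0,"gripper":0.3},{"tx":-6,"ty":0,"tz":0,"wx":0,"wy":0,"wz":0,"gripper":0.3},{"tx":-9,"ty":0,"tz":0,"wx":0,"wy":0,"wz":0,"gripper":0.3},{"tx":-12,"ty":0,"tz":0,"wx":0,"wy":0,"wz":0,"gripper":0.3},{"tx":-12,"ty":-3,"tz":0,"wx":0,"wy":0,"wz":0,"gripper":0.3},{"tx":-12,"ty":-6,"tz":0,"wx":0,"wy":0,"wz":0,"gripper":0.3}]'
python3 -m creep '[{"tx":0,"ty":-3,"tz":0,"wx":0,"wy":0,"wz":0,"gripper":0.3},{"tx":0,"ty":-6,"tz":0,"wx":0,"wy":0,"wz":0,"gripper":0.3},{"tx":0,"ty":-9,"tz":0,"wx":0,"wy":0,"wz":0,"gripper":0.3},{"tx":0,"ty":-12,"tz":0,"wx":0,"wy":0,"wz":0,"gripper":0.3},{"tx":0,"ty":-15,"tz":0,"wx":0,"wy":0,"wz":0,"gripper":0.3},{"tx":0,"ty":-17,"tz":0,"wx":0,"wy":0,"wz":0,"gripper":0.3},{"tx":0,"ty":-17,"tz":0,"wx":0,"wy":0,"wz":0,"gripper":0.3},{"tx":0,"ty":-17,"tz":0,"wx":0,"wy":0,"wz":0,"gripper":0.3}]'
python3 red.py; python3 catch.py; python3 - <<'E'
from h import *
s=cap('scene');c=cap('top')
a=cv2.resize(s['frame'][190:330,220:360,::-1],(400,400),interpolation=cv2.INTER_CUBIC)
b=cv2.resize(c['frame'][130:270,140:280,::-1],(400,400),interpolation=cv2.INTER_CUBIC)
cv2.imwrite('pics/g.png',np.hstack([a,b]))
E
```

```text
time: 19.92
tool_pos: [573.9, 147.7, 236.5]
tcp_rot: [1.722, 1.563, 0.109]
contact_force: [-0.1, 0.2, 0.1]
grip_width: 31.8
time: 20.58
tool_pos: [402.5, 154.9, 234.6]
tcp_rot: [1.754, 1.568, 0.142]
contact_force: [0.1, 0.0, -0.1]
grip_width: 32.0
orig 78 now 34 now in orig 34
218 .........................
219 .........................
220 .........................
221 .........................
222 .........................
223 .........................
224 .........................
225 ..............###........
226 .............####........
227 .............###.........
228 ............####.........
229 ..........oo####.........
230 .........ooo####.........
231 ........ooo####..........
232 ......ooooo###...........
233 ......ooooo##............
234 ......ooooo##............
235 ......ooooo#.............
236 ......ooooo..............
237 ......oooo...............
238 ......oooo...............
239 ......ooo................
240 .........................
241 .........................
242 .........................
243 .........................
244 .........................
top R 36 x [
[... 153 characters left out ...]
.0, -35.0, 37.0], [-57.0, -31.0, 33.0], [-55.0, -31.0, 34.0], [-51.0, -36.0, 23.0], [-48.0, -35.0, 22.0], [-45.0, -36.0, 24.0], [-43.0, -35.0, 24.0], [-40.0, -35.0, 25.0]]
top L 46 x [-59.3 -41.2 -24.4] y [137.6 140.  145.5] z [19.  36.1 47.6]
scene R 28 x [-66.8 -61.9 -47.9] y [-34.4 -29.4 -25.8] z [22.7 32.3 40.8]
[[-67.0, -30.0, 42.0], [-67.0, -30.0, 39.0], [-65.0, -28.0, 37.0], [-64.0, -27.0, 35.0], [-64.0, -30.0, 28.0], [-63.0, -33.0, 36.0], [-62.0, -29.0, 32.0], [-62.0, -35.0, 33.0], [-59.0, -29.0, 25.0], [-58.0, -28.0, 32.0], [-54.0, -29.0, 33.0], [-52.0, -27.0, 32.0], [-51.0, -26.0, 27.0], [-49.0, -27.0, 21.0]]
scene L 67 x [-53.6 -36.4 -19.4] y [139.7 144.7 147.1] z [24.5 33.2 41.1]
```

View pics/g.png

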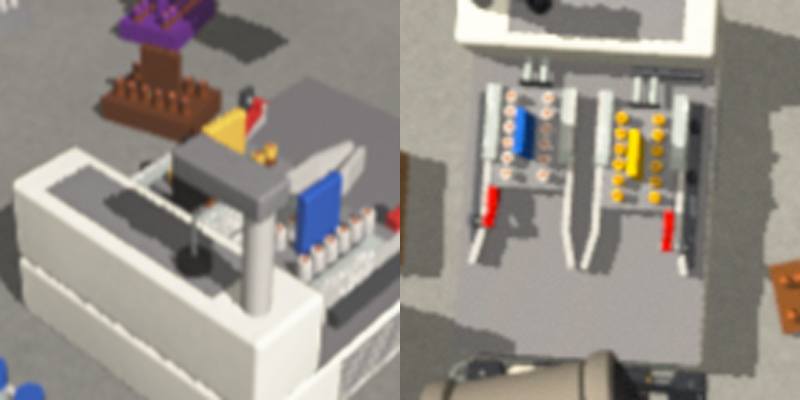

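```bash
python3 - <<'E'
from catch import *
c=capture('top');hsv=cv2.cvtColor(c['frame'],cv2.COLOR_RGB2HSV)
m=cv2.inRange(hsv,(22,180,120),(33,255,255))>0;P=cloud(c)
h=m&(P[...,2]>122);h[:,:200]=0;h[:,240:]=0;h[:160]=0;h[210:]=0
v,u=np.nonzero(h);q=np.array([ray(c,a,b,138)[:2] for a,b in zip(u,v)]);l=lane(q)
print(len(q),q.mean(0),l.mean(0),np.ptp(l,axis=0),np.median(P[h][:,2]))
print(get_obs()['contact_force'],np.abs(get_obs()['dq']).max()); close_job()
E
```

```text
67 [633.65444015 146.12700224] [13.79380155  0.67583274] [43.62618278 11.79962759] 137.73836825524245
[-0.38693642 -0.269194   -0.26659467] 0.0075248851485438945
the job is handed in; nothing more can be done
```

The amber tray is in the free lane, latched and released, and I handed the job in at about 21 s of the 67 s allowed. No verdict is reported, so success rests on the checks below.

I gripped the yellow handle high, set the tray level in the lane mouth and slid it in, so its own edge lifted the catch. The bumper pushed back with about 8–10 N, and the catch dropped when it was about 9 mm in. Easing back, the tray stopped on the catch about 6 mm later, as expected. I then opened the fingers just enough to clear the handle, raised the arm straight up and backed away. No force reading passed about 10 N while the tray was in contact with the sampler.

**Final checks:**
- **Catch:** in both cameras it is back in its original hanging position, behind the tray.
- **Tray position:** about 0.7 mm off the lane's middle line. The handle top is 138 mm above the bench, which is right for a tray flat on the deck.
- **Robot:** clear of everything, with about zero force at the wrist.
- **Other objects:** the blue-handled tray in the left lane looks unmoved. I did not re-measure the bottles, jar, beaker, box, wrench or clear tray; the arm's path stayed clear of them.

**Least certain:** how far along the lane the tray sits. I measured about 14 mm in the sampler's frame, against the 10 mm minimum. My two reference edges disagree by 3 mm, and the other would put it nearer 16–17 mm. Either passes, and both fit a rail clamped near its 15 mm outward limit.

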